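# Close up a lathe feed gearbox: snap the covers home and screw down the filler plug

## Robot

A 6-joint arm with a two-finger parallel gripper is mounted at the origin on the work surface. World frame = base frame: x ahead of the robot, y to its left, z up, the work surface at z = 0. Lengths are in mm, angles in degrees, forces in N, time in s.
With the tool pointing down it reaches from about 350 to 850 mm from the base axis. Payload 8.1 kg.
Tool frame: the origin (TCP) lies at the very end of the fingers, on their centre line; the grasp point (between the pads) lies 19 mm behind it (tcp_to_grasp is the distance from the TCP to the grasp point, in mm); z points along the fingers, x is the direction in which the jaws open and shut, and the axes are right-handed (so a half turn about z gives the same grasp; the last joint's range is limited). The gripper opens to 85 mm and grips with 20 to 120 N. Pads are 22 mm wide; open, the fingers measure 114 mm over their backs; the gripper's body (76 mm by 85 mm) begins 54 mm behind the grasp point. The pads swing forward as they close: fully open they stand 13 mm farther back than shut.
Start: joints at [63.747, 7.471, 85.268, -0, 87.261, -4.893], TCP at [218.514, 558.8, 231.292] pointing down, gripper open.
Joint ranges: [-169.43, 169.43], [-51.17, 129.36], [1.28, 143.12], [-76.62, 256.62], [0, 156.53], [-152.29, 152.29]. Speed limits (degrees/s): [136.94, 136.94, 159.86, 180, 180, 180].

## Interface

Orientations are given as [roll, pitch, yaw] about the fixed x, y, z axes, in that order (R = Rz(yaw) Ry(pitch) Rx(roll)).
In Python, from bench import * gives the robot as it stands. The module is installed in compiled form; this text tells all that it offers.
- The arm moves only by the tool apply_moves, never from a script. Its argument "targets" is text: rows parted by semicolons, each of 7 numbers parted by spaces: the turn, a rotation vector about the tool's x, y, z in rad, then the shift along the tool's x, y, z in cm, then the finger opening in cm, from 0 to 8.54. A call has exactly 5 rows; each row is the pose to reach, as a shift and turn from the pose commanded when the call began, along the tool's axes at that moment; what a row does not reach only later rows make up. A row lasts 1/10 s, in which the tool goes at most 50 mm and 8.59 degrees, less where a joint would pass 70% of its speed; a pose out of reach is approached as far as the arm can. A call with a gripper value outside its range is refused whole. The fingers move at their own pace and stop on an object; "force" is the grip in N (left out, the last holds). Time passes only in rows, so rows that repeat a pose let the fingers close, or fill a call up. It gives the time, the measured TCP pose, the force and the opening at its end, in the units of the state.
- sense(): the state, without advancing time (a new reading comes with each control period).
- snapshot(name): name is "scene" or "top" or "wrist"; returns the picture (480x640x3 uint8, red, green, blue); there is no depth.
- camera_model(name): a dict with "fx", "fy", "cx", "cy" (pixels), "k1" (the pictures are not rectified: a ray, as slopes to the right and down, at radius r is drawn at 1 + k1 r^2 times it, then the intrinsics apply), "position" and "attitude" of the camera in the world; the wrist camera has in their place "T_tool_cam" (4x4, takes a point from camera to tool coordinates, whose origin is the TCP and whose axes are the tool frame's). Camera axes: x right, y up, looking along -z (the intrinsics and any distortion apply to the point x, -y, -z); pixel columns grow to the right and rows downward; lengths in mm; the calibration is good to about 2 mm. A picture is of the moment at which its call begins: read the wrist's pose just before it. camera_model takes no time and is no camera call.
- hand_in(): hands the job in, once; it reports no verdict.
Trained networks look in the newest picture that a camera, given by its name, has taken for a name from the list of things; names that differ only in an ending like _2 or _b are one class to them, and where a whole thing is asked for, a point or a joint stands for the part that bears it (a point fixed in the world has none). Each returns a list of dicts, best first, with "confidence" (0 to 1); they miss things now and then, are a little off and sometimes report something else, mostly with a low value. They report only what shows in the picture. A call takes as long as a camera call.
- recognise(camera, query): "at" ([row, column] in pixels, amid what is visible of it).
- place_of(camera, query): "at" ([row, column] in pixels: a listed point, or the origin of a listed thing).
The state is a dict: "time": time; "joint_pos": joint angles; "qd": joint speeds; "joint_efforts": joint torques, N m; "tool_pos": TCP position; "tcp_rot": TCP orientation; "ft_force": force on the tool from outside, world axes, zero at the start; "wrist_torque": the same for the moment, N m; "finger_gap": finger opening in mm.
Only numpy, scipy, OpenCV 4.12 (cv2) and the standard library are available. Lean on these libraries where they do the work, as an engineer would, in place of code of your own. Each camera call takes 0.05 s, during which the arm holds its last target. There are 200 camera calls.

## Task

Close up the green feed gearbox: put each bearing cover lying on the bench into a bore of its own (a bore may stay open if there are fewer covers than bores) and drive each one fully home, flange flat on the box, by pressing squarely with the seating tool, not with the gripper itself. Screw the knurled filler plug down clockwise until it stops, and stand the seating tool upright in its tray again. Leave the oil bottle and the tin alone.

Things in the scene. Friction and masses are not known exactly. Their poses are not given: they have to be found in the camera images.
- gearbox: green cast feed gearbox, fixed, 120 mm (its x) by 370 mm (its y) by 60 mm high; origin at the centre of its underside, z up. A visual foot rim reaches 10 mm further out at the bottom. Bores lie on its y axis at y = -135, -45 and 45 mm, the filler plug at y = 140 mm
- bore0 (a point): centre of the mouth of one of three equal bores in the top face of the gearbox, 60 mm above the bench; z up. 49 mm across, 50 mm deep, three spring balls 9 mm down. A cover let in nose first rests on the balls, flange 13 to 15 mm above the face, tilted up to 5 degrees; 12 to 20 N snaps it past them, home with its flange flat on the face (cover origin 28 mm below the mouth)
- bore1 (a point): centre of the mouth of one of three equal bores in the top face of the gearbox, 60 mm above the bench; z up. 49 mm across, 50 mm deep, three spring balls 9 mm down. A cover let in nose first rests on the balls, flange 13 to 15 mm above the face, tilted up to 5 degrees; 12 to 20 N snaps it past them, home with its flange flat on the face (cover origin 28 mm below the mouth)
- bore2 (a point): centre of the mouth of one of three equal bores in the top face of the gearbox, 60 mm above the bench; z up. 49 mm across, 50 mm deep, three spring balls 9 mm down. A cover let in nose first rests on the balls, flange 13 to 15 mm above the face, tilted up to 5 degrees; 12 to 20 N snaps it past them, home with its flange flat on the face (cover origin 28 mm below the mouth)
- plug (a joint): turn of the steel filler plug in its thread, in rad: 0 = backed out 3 turns, 18.85 (6 pi) = fully home with its head down on the gearbox, where it stops hard. Grows as the plug is turned clockwise seen from above; about 2.2 to 3 turns remain at the start. It sinks 5 mm per turn, stays where it is left and needs about 0.1 N m to turn
- plug_grip (a point): point on the vertical axis of the filler plug, at mid height of its round knurled head (head 50 mm across, 26 mm high, no overhang; the point is 13 mm above the head's underside and sinks with the plug, from 88 mm above the bench fully backed out to 73 mm when home)
- cover0: a turned aluminium snap-in bearing cover, 38 mm high overall, standing on its nose on the bench. Origin at the centre of its underside (tip of the nose), z up through the cover. From below: tapered nose, 34 mm across at z = 0 and 46 mm at z = 10 mm; barrel 46 mm across to z = 13.5 mm; groove 39 mm across up to z = 28 mm; flat flange 60 mm across from z = 28 to 38 mm. 0.1 to 0.16 kg. May be absent (then None). It fits any of the three bores, at any yaw
- cover1: a turned aluminium snap-in bearing cover, 38 mm high overall, standing on its nose on the bench. Origin at the centre of its underside (tip of the nose), z up through the cover. From below: tapered nose, 34 mm across at z = 0 and 46 mm at z = 10 mm; barrel 46 mm across to z = 13.5 mm; groove 39 mm across up to z = 28 mm; flat flange 60 mm across from z = 28 to 38 mm. 0.1 to 0.16 kg. May be absent (then None). It fits any of the three bores, at any yaw
- cover2: a turned aluminium snap-in bearing cover, 38 mm high overall, standing on its nose on the bench. Origin at the centre of its underside (tip of the nose), z up through the cover. From below: tapered nose, 34 mm across at z = 0 and 46 mm at z = 10 mm; barrel 46 mm across to z = 13.5 mm; groove 39 mm across up to z = 28 mm; flat flange 60 mm across from z = 28 to 38 mm. 0.1 to 0.16 kg. May be absent (then None). It fits any of the three bores, at any yaw
- seater: seating tool, a steel and black hand punch 115 mm tall, standing upright in the wooden tray; origin at the centre of its flat underside, z up along it. Flat round foot 48 mm across up to z = 16 mm, stem 26 mm across, collar 58 mm across from z = 60 to 68 mm, round handle 30 mm across from z = 68 to 115 mm (take it here; the fingertips can push on the collar). About 0.3 kg
- tray: shallow square wooden tray, fixed, 130 by 130 mm, walls 5 mm thick and 14 mm high, floor 5 mm thick; origin at the centre of its underside, z up
- oil_bottle: bystander: grey oil bottle, 64 mm across, 170 mm tall, beyond the right end of the gearbox; origin at its underside
- tin: bystander: open steel tin, 90 mm across, 70 mm high, beyond the left end of the gearbox; origin at its underside

How it is judged:
By the outcome, as a careful person would: the job done as asked, in the order asked, and still so for the second after the job is handed in, with the robot touching nothing.
Of cover0, cover1, cover2 only 1 to 3 are there at a start; the rules pass over those that are not, and their reading is None.
At some moment in a run one of cover0, cover1, cover2 may be knocked a few centimetres aside while the robot is not near it.
It also fails if it takes over 210 s, if anything falls off the work surface, if the arm or the gripper's body presses on something with over 40 N, if the wrist force passes 120 N, or if a joint passes its speed limit or range.

## Working session

There is one attempt and no reset: what is moved stays moved. The work goes in short steps, Python scripts to look and compute and a tool call to move; the robot and the scene stay as the last step left them, time stands still between calls to the robot, and variables do not carry over. Pictures are saved under pics/ and viewed, about 12 in all and at most 16, crops included, and the job is handed in when it is done.

Besides the shell and the picture viewer there is one more tool, called by a JSON object that holds its "api" and its "payload", one argument or row to a line. apply_moves: Moves the arm, as the interface text tells. Its arguments: {"type":"object","properties":{"targets":{"type":"string"},"force":{"type":"number"}},"required":["targets"]}

```bash
mkdir -p pics
cat > h.py <<'E'
from bench import *
import numpy as np, cv2
from scipy.spatial.transform import Rotation as R
def cam(n, st=None):
    m=camera_model(n)
    if 'T_tool_cam' in m:
        st=st or sense(); T=np.eye(4); T[:3,:3]=R.from_euler('xyz',st['tcp_rot'],degrees=True).as_matrix(); T[:3,3]=st['tool_pos']
        T=T@np.array(m['T_tool_cam']); return m,T[:3,:3],T[:3,3]
    a=np.array(m['attitude'],float)
    Rm=a if a.shape==(3,3) else R.from_euler('xyz',a,degrees=True).as_matrix()
    return m,Rm,np.array(m['position'],float)
def ray(n,rc,z,st=None):
    m,Rm,p=cam(n,st)
    u=(rc[1]-m['cx'])/m['fx'];v=(rc[0]-m['cy'])/m['fy'];x,y=u,v
    for _ in range(20):
        k=1+m['k1']*(x*x+y*y);x,y=u/k,v/k
    d=Rm@np.array([x,-y,-1.]); return p+d*(z-p[2])/d[2]
def proj(n,P,st=None):
    m,Rm,p=cam(n,st); q=Rm.T@(np.array(P,float)-p); x,y=q[0]/-q[2],-q[1]/-q[2]
    k=1+m['k1']*(x*x+y*y); return np.array([m['cy']+m['fy']*y*k, m['cx']+m['fx']*x*k])
def save(n,f):
    im=snapshot(n); cv2.imwrite('pics/'+f+'.png',im[:,:,::-1]); return im
E
python3 - <<'E'
from h import *
s=sense();print(s)
for n in('scene','top','wrist'):
    print(n,camera_model(n)); save(n,n+'0')
Z=dict(bore0=60,bore1=60,bore2=60,plug_grip=84,cover0=0,seater=5,tray=0,oil_bottle=0,tin=0,gearbox=0)
for n in('top','scene'):
    for q,z in Z.items():
        for d in place_of(n,q): 
            if d['confidence']>.2: print(n,q,np.round(d['at'],1),round(d['confidence'],2),np.round(ray(n,d['at'],z)[:2],1))
E
```

```text
{'time': 0.0, 'joint_pos': array([ 6.37480197e+01,  7.51540367e+00,  8.53309209e+01, -4.90312849e-04,
        8.72590191e+01, -4.89569795e+00]), 'qd': array([ 0.09330201,  0.02188196, -0.03040812,  0.074562  , -0.01824717,
        0.0313626 ]), 'joint_efforts': array([ 5.64961065e-04, -5.69388270e+01, -5.00559676e+01, -1.21828930e-04,
        1.45654759e-02,  3.17955266e-05]), 'tool_pos': array([218.26499746, 558.30540222, 230.22559192]), 'tcp_rot': array([-1.79991498e+02,  1.05001168e-01,  6.86437493e+01]), 'ft_force': array([ 0.12808346,  0.0152262 , -0.30219246]), 'wrist_torque': array([-0.05666817, -0.03441892,  0.0248002 ]), 'finger_gap': 84.97619409360594}
scene {'fx': 565.0557034584035, 'fy': 565.0557034584035, 'cx': 321.99475381239176, 'cy': 251.6817162301413, 'k1': 0.033514454625005456, 'position': array([1411.95543815, -320.03054102, 1057.06537118]), 'attitude': array([43.27705835,  0.66715238, 68.46465716])}
top {'fx': 566.6311109178654, 'fy': 566.6311109178654, 'cx': 318.4571425408589, 'cy': 228.2250662807236, 'k1': -0.06685727802696848, 'position': array([ 415.49335387, 
[... 1834 characters left out ...]
ne bore2 [305.4 294.6] 0.63 [ 664.1 -102.9]
scene bore2 [269.8 364.6] 0.61 [626.5  85.1]
scene bore2 [256.  490.5] 0.6 [699.3 381.3]
scene plug_grip [253.4 403.6] 0.78 [633.  181.5]
scene cover0 [267.4 260.4] 0.87 [ 473.6 -129. ]
scene cover0 [272.9 203.1] 0.69 [ 437.4 -266.5]
scene cover0 [242.1 299.9] 0.58 [427.8  -6.9]
scene seater [227.5 404.1] 0.57 [486.1 266.6]
scene seater [271.1 365.5] 0.43 [587.9 107.7]
scene tray [224.  399.9] 0.71 [465.5 265.2]
scene oil_bottle [340.8 156.5] 0.82 [ 596.7 -410. ]
scene oil_bottle [301.5 295.7] 0.74 [609.1 -83.5]
scene tin [257.2 488. ] 0.57 [657.6 415.5]
scene gearbox [301.9 345.8] 0.86 [654.8  26.2]
scene gearbox [265.9 259.9] 0.63 [ 468.3 -128.7]
```

View pics/top0.png

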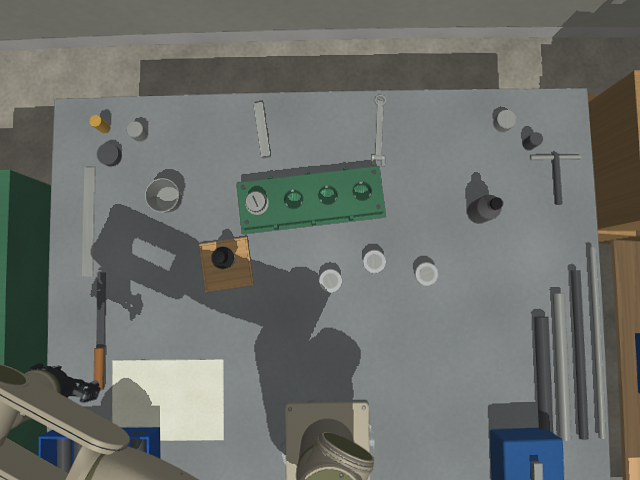

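View pics/scene0.png

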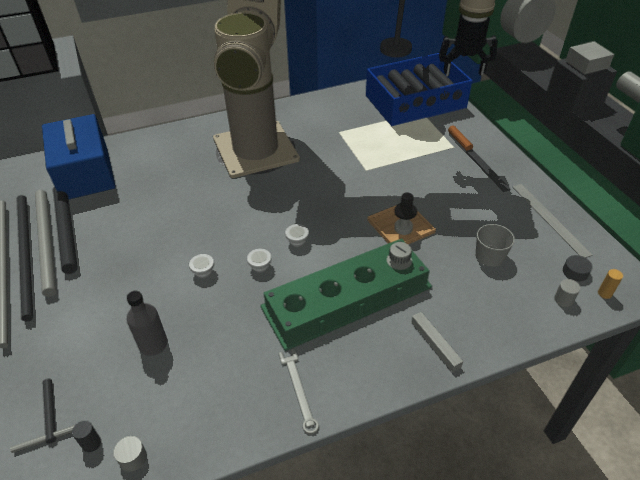

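The top view shows three covers (pixels [265,374], [279,329], [276,427]), the box with the plug at its left end, and the seater in its tray. The scene view agrees.

```bash
cat >> h.py <<'E'
def plan(x,y,z,yaw,st=None):
    st=st or sense(); M=R.from_euler('xyz',st['tcp_rot'],degrees=True); D=R.from_euler('xyz',[180,0,yaw],degrees=True)
    rv=(M.inv()*D).as_rotvec(); d=M.inv().apply(np.array([x,y,z])-st['tool_pos'])/10
    print('->',(x,y,z,yaw),'rot',np.round(rv,3),'shift cm',np.round(d,2))
def S():
    s=sense(); print('t',round(s['time'],2),'tcp',np.round(s['tool_pos'],1),np.round(s['tcp_rot'],1),'F',np.round(s['ft_force'],1),'gap',round(s['finger_gap'],1),'j6',round(s['joint_pos'][5],1)); return s
def look(n,Z,c=.3,tries=1):
    for _ in range(tries):
        s=sense(); snapshot(n)
        for q,z in Z.items():
            for d in place_of(n,q):
                if d['confidence']>c: print(n,q,np.round(d['at'],1),round(d['confidence'],2),np.round(ray(n,d['at'],z,s)[:2],1))
E
python3 -c "
from h import *
plan(645,35,240,9)"
```

```text
-> (645, 35, 240, 9) rot [0.    0.    1.041] shift cm [-33.25  58.8   -0.87]
```

{"api": "apply_moves", "payload": {
  "targets": "0 0 0.15 -2.5 4.3 0 8.5;0 0 0.3 -5 8.6 0 8.5;0 0 0.45 -7.5 12.9 0 8.5;0 0 0.6 -10 17.2 0 8.5;0 0 0.7 -12.3 21.5 0 8.5"
}}

```text
time: 1.65
tool_pos: [374.8, 364.3, 231.5]
tcp_rot: [-180.0, -0.0, 28.2]
ft_force: [0.7, 1.0, -0.2]
finger_gap: 85.0
```

```bash
python3 -c "
from h import *
S();plan(645,35,240,9)"
```

```text
t 1.65 tcp [374.8 364.3 231.5] [-180.    -0.    28.2] F [ 0.7  1.  -0.2] gap 85.0 j6 10.4
-> (645, 35, 240, 9) rot [-0.    -0.001  0.335] shift cm [ 8.24 41.79 -0.84]
```

{"api": "apply_moves", "payload": {
  "targets": "0 0 0.1 0.9 4.6 0 8.5;0 0 0.2 1.8 9.2 0 8.5;0 0 0.3 2.7 13.8 0 8.5;0 0 0.335 3.6 18.5 -0.3 8.5;0 0 0.335 4.5 23 -0.8 8.5"
}}

```text
time: 2.15
tool_pos: [524.2, 183.5, 239.2]
tcp_rot: [-180.0, 0.0, 9.2]
ft_force: [1.6, 0.1, -0.5]
finger_gap: 85.0
```

```bash
python3 -c "
from h import *
S();plan(645,35,240,9)"
```

```text
t 2.15 tcp [524.2 183.5 239.2] [-180.     0.     9.2] F [ 1.6  0.1 -0.5] gap 85.0 j6 4.8
-> (645, 35, 240, 9) rot [-0.     0.     0.004] shift cm [ 9.54 16.6  -0.08]
```

{"api": "apply_moves", "payload": {
  "targets": "0 0 0 2.4 4.1 0 8.5;0 0 0 4.8 8.3 0 8.5;0 0 0 7.2 12.4 0 8.5;0 0 0 9.5 16.6 0 8.5;0 0 0 9.5 16.6 0 8.5"
}}

```text
time: 2.65
tool_pos: [646.2, 31.5, 237.9]
tcp_rot: [179.9, 0.1, 9.0]
ft_force: [-0.5, -0.5, -0.6]
finger_gap: 85.3
```

```bash
python3 -c "
from h import *
S()
look('wrist',dict(bore0=60,plug_grip=84,cover0=0,seater=5,tray=0,gearbox=0),tries=2)
save('wrist','w1')"
```

```text
t 2.65 tcp [646.2  31.5 237.9] [1.799e+02 1.000e-01 9.000e+00] F [-0.5 -0.5 -0.6] gap 85.3 j6 -10.7
wrist bore0 [339.2 303.8] 0.79 [ 656.  -104.5]
wrist bore0 [171.3 314.9] 0.79 [639.4  77.6]
wrist bore0 [260.1 305.9] 0.67 [644.3 -12. ]
wrist plug_grip [ 53.2 321.2] 0.85 [629.3 172.3]
wrist plug_grip [205.7 314.4] 0.4 [643.3  49.6]
wrist cover0 [218.2 125.9] 0.79 [428.9 -15.6]
wrist gearbox [208.  312.7] 0.94 [644.4  30.7]
wrist bore0 [344.  305.8] 0.94 [ 657.9 -104. ]
wrist bore0 [179.3 314. ] 0.86 [637.1  77. ]
wrist plug_grip [ 62.3 323. ] 0.8 [628.5 173.4]
wrist cover0 [310.3 163.1] 0.85 [ 473.9 -125.4]
wrist cover0 [221.9 124.6] 0.83 [424.6 -15.1]
```

View pics/w1.png

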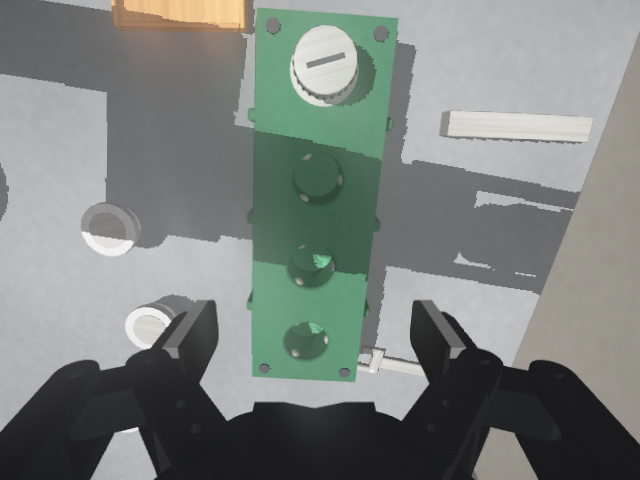

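```bash
python3 -c "
from h import *
s=S()
P=[ray('wrist',rc,60,s)[:2] for rc in([10,257],[17,397],[381,355],[377,252])]
print(np.round(P,1)); print(np.mean(P,0)); P=np.array(P)
for a,b in((0,3),(1,2)):
  d=P[a]-P[b];print(np.hypot(*d),np.degrees(np.arctan2(-d[0],d[1])))
for a,b in((1,0),(2,3)):
  d=P[a]-P[b];print(np.hypot(*d),np.degrees(np.arctan2(d[1],d[0])))
look('wrist',dict(bore0=60,plug_grip=84,cover0=0),tries=2)
plan(432,-10,135,9)
"
```

```text
t 3.4 tcp [644.   37.2 239.4] [180.   -0.    9.4] F [-0.5  0.6  0.3] gap 84.8 j6 -10.6
[[ 567.1  207.9]
 [ 684.7  222.1]
 [ 722.2 -145.1]
 [ 603.3 -159.1]]
[644.31238513  31.44556729]
368.71364441587536 5.634461553583926
369.0943308965997 5.83769944573597
118.4100121818589 6.88237431060716
119.71139034460742 6.6876787722380815
wrist bore0 [176.3 315.5] 0.88 [638.4  78.9]
wrist bore0 [265.9 311.4] 0.75 [649.2 -11.8]
wrist bore0 [340.4 306.5] 0.64 [ 658.  -100.2]
wrist plug_grip [ 62.8 326.3] 0.88 [631.7 172.3]
wrist cover0 [225.1 126.5] 0.9 [427.2 -19.5]
wrist cover0 [312.4 162.1] 0.85 [ 472.8 -129.5]
wrist bore0 [183.3 317.2] 0.79 [641.2  72.4]
wrist bore0 [266.2 310.1] 0.63 [647.9 -12.5]
wrist bore0 [342.3 306. ] 0.56 [ 657.8 -102.9]
wrist plug_grip [ 61.6 323.7] 0.91 [629.5 172.6]
wrist cover0 [222.8 127.6] 0.97 [428.6 -16.5]
wrist cover0 [311.6 163.2] 0.55 [ 474.2 -128.2]
-> (432, -10, 135, 9) rot [-0.     0.     0.006] shift cm [-21.68   1.19  10.43]
```

{"api": "apply_moves", "payload": {
  "targets": "0 0 0.055 -4.3 0.4 2 8.5;0 0 0.055 -8.6 0.8 4 8.5;0 0 0.055 -13 1.1 6 8.5;0 0 0.055 -17.5 1.4 8 8.5;0 0 0.055 -22 1.8 10 8.5"
}}

```text
time: 4.3
tool_pos: [428.2, -16.7, 138.4]
tcp_rot: [180.0, -0.0, 6.2]
ft_force: [-0.3, -1.0, 0.3]
finger_gap: 85.2
```

{"api": "apply_moves", "payload": {
  "targets": "0 0 0 0 0 0 8.5;0 0 0 0 0 0 8.5;0 0 0 0 0 0 8.5;0 0 0 0 0 0 8.5;0 0 0 0 0 0 8.5"
}}

```text
time: 4.8
tool_pos: [431.6, -16.5, 140.6]
tcp_rot: [180.0, -0.1, 6.2]
ft_force: [0.2, -0.2, -0.4]
finger_gap: 85.2
```

```bash
cat >> h.py <<'E'
def ellfit(im, rc, lo=150, half=70):
    r,c=map(int,rc); y0,x0=max(r-half,0),max(c-half,0); g=cv2.cvtColor(im,cv2.COLOR_RGB2HSV)[y0:r+half,x0:c+half]
    return g
E
python3 -c "
from h import *
S()
look('wrist',dict(cover0=0),tries=4)
s=S();save('wrist','w2')
plan(428,-17,20,6)
"
```

```text
t 4.8 tcp [431.6 -16.5 140.6] [ 1.8e+02 -1.0e-01  6.2e+00] F [ 0.2 -0.2 -0.4] gap 85.2 j6 -15.2
wrist cover0 [229.1 308.2] 0.87 [426.6 -16.8]
wrist cover0 [346.  346.8] 0.8 [ 475.6 -130.5]
wrist cover0 [229.3 311. ] 0.65 [428.1 -16.5]
wrist cover0 [345.1 346.3] 0.83 [ 474.2 -129.2]
wrist cover0 [231.8 310.1] 0.81 [426.9 -18.7]
wrist cover0 [230.2 310.1] 0.97 [426.5 -17.2]
wrist cover0 [343.3 350.7] 0.78 [ 477.8 -126.6]
t 5.2 tcp [429.9 -16.4 139.2] [-180.     0.     6.2] F [-0.1 -0.3 -0.3] gap 84.9 j6 -15.2
-> (428, -17, 20, 6) rot [-0.     0.     0.003] shift cm [-0.19  0.03 11.93]
```

View pics/w2.png

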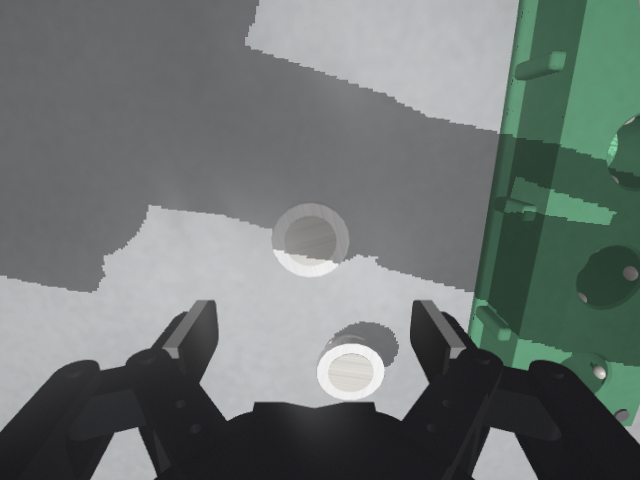

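```bash
python3 -c "
from h import *
s=S();print(ray('wrist',[239,311],38,s),ray('wrist',[239,349],38,s),ray('wrist',[239,273],38,s),ray('wrist',[204,311],38,s),ray('wrist',[277,311],38,s))"
```

```text
t 5.25 tcp [429.9 -16.5 139.3] [-180.     0.     6.2] F [-0.6  0.3 -0.1] gap 85.2 j6 -15.2
[427.0444445 -13.8931759  38.       ] [455.85087744 -10.77658703  38.        ] [398.23302062 -17.00859321  38.        ] [424.21027363  12.92567532  38.        ] [430.33254539 -45.02172806  38.        ]
```

{"api": "apply_moves", "payload": {
  "targets": "0 0 0 -0.2 0.05 3 8.5;0 0 0 -0.2 0.05 6 8.5;0 0 0 -0.2 0.05 9 8.5;0 0 0 -0.2 0.05 11 8.5;0 0 0 -0.2 0.05 12 8.5"
}}

```text
time: 5.75
tool_pos: [426.3, -17.0, 17.2]
tcp_rot: [-180.0, 0.2, 6.2]
ft_force: [-0.4, 0.0, 0.8]
finger_gap: 85.1
```

{"api": "apply_moves", "payload": {
  "targets": "0 0 0 0 0 0 7;0 0 0 0 0 0 6;0 0 0 0 0 0 5;0 0 0 0 0 0 4.5;0 0 0 0 0 0 4.5",
  "force": 40
}}

```text
time: 6.25
tool_pos: [429.3, -17.4, 20.8]
tcp_rot: [180.0, -0.2, 6.2]
ft_force: [-0.9, 0.1, 7.1]
finger_gap: 57.8
```

{"api": "apply_moves", "payload": {
  "targets": "0 0 0 0 0 0 4.5;0 0 0 0 0 0 4.5;0 0 0 0 0 0 4.5;0 0 0 0 0 0 4.5;0 0 0 0 0 0 4.5"
}}

```text
time: 6.75
tool_pos: [429.3, -17.4, 20.8]
tcp_rot: [180.0, -0.1, 6.2]
ft_force: [-1.8, 0.7, 6.9]
finger_gap: 58.0
```

```bash
python3 -c "
from h import *
S();save('wrist','w3')"
```

```text
t 6.75 tcp [429.3 -17.4  20.8] [ 1.8e+02 -1.0e-01  6.2e+00] F [-1.8  0.7  6.9] gap 58.0 j6 -15.4
```

View pics/w3.png

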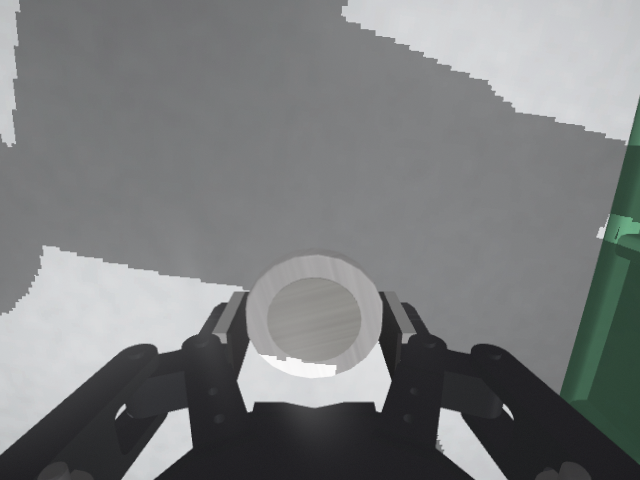

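```bash
python3 -c "
from h import *
s=S();t=s['tool_pos'];M=cam('wrist',s);Rt=R.from_euler('xyz',s['tcp_rot'],degrees=True)
for rc in([315,247],[315,383],[253,315],[378,315],[316,315]): print(rc,np.round(Rt.inv().apply(ray('wrist',rc,38,s)-t),1))"
```

```text
t 6.8 tcp [429.3 -17.4  20.8] [ 1.8e+02 -1.0e-01  6.2e+00] F [-1.4  0.7  6.2] gap 57.7 j6 -15.4
[315, 247] [-28.6  -4.5 -17.3]
[315, 383] [ 28.8  -4.4 -17.2]
[253, 315] [  0.1 -32.1 -17.3]
[378, 315] [  0.2  27.5 -17.2]
[316, 315] [  0.1  -4.  -17.2]
```

{"api": "apply_moves", "payload": {
  "targets": "0 0 0 0 0 -2 4.5;0 0 0 0 0 -4 4.5;0 0 0 0 0 -7 4.5;0 0 0 0 0 -10 4.5;0 0 0 0 0 -12 4.5"
}}

```text
time: 7.3
tool_pos: [428.9, -17.3, 142.0]
tcp_rot: [180.0, -0.2, 6.2]
ft_force: [-0.1, -0.6, -2.0]
finger_gap: 57.5
```

```bash
python3 -c "
from h import *
s=S();save('wrist','w4');plan(649.1,-13.3,150,6)"
```

```text
t 7.3 tcp [428.9 -17.3 142. ] [180.   -0.2   6.2] F [-0.1 -0.6 -2. ] gap 57.5 j6 -15.4
-> (649.1, -13.3, 150, 6) rot [ 0.002 -0.007  0.003] shift cm [21.78  1.93 -0.35]
```

View pics/w4.png

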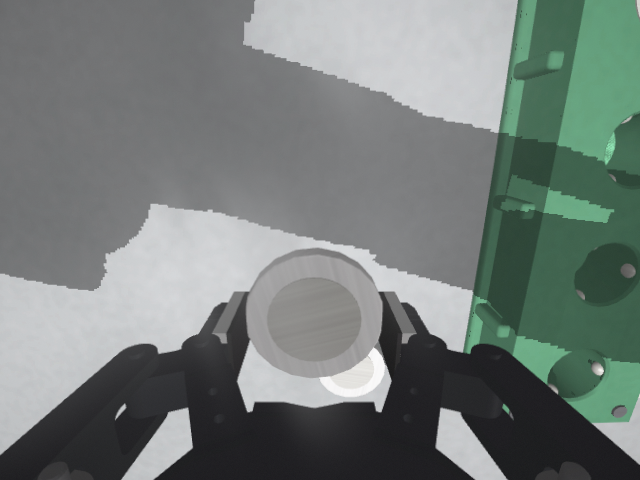

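{"api": "apply_moves", "payload": {
  "targets": "0 0 0 4.5 0.4 -0.8 4.5;0 0 0 9 0.8 -0.8 4.5;0 0 0 13.5 1.2 -0.8 4.5;0 0 0 18 1.7 -0.8 4.5;0 0 0 21.8 2.17 -0.8 4.5"
}}

```text
time: 7.85
tool_pos: [648.8, -15.1, 146.2]
tcp_rot: [-180.0, 0.0, 6.2]
ft_force: [-0.1, -0.7, -0.1]
finger_gap: 57.4
```

{"api": "apply_moves", "payload": {
  "targets": "0 0 0 0 0 1 4.5;0 0 0 0 0 2 4.5;0 0 0 0 0 3 4.5;0 0 0 0 0 4 4.5;0 0 0 0 0 4 4.5"
}}

```text
time: 8.35
tool_pos: [644.9, -15.2, 105.2]
tcp_rot: [-180.0, 0.2, 6.2]
ft_force: [-0.6, -1.0, -1.5]
finger_gap: 57.9
```

```bash
python3 -c "
from h import *
s=S();save('wrist','w5');plan(649.3,-15.8,85,6)"
```

```text
t 8.35 tcp [644.9 -15.2 105.2] [-180.     0.2    6.2] F [-0.6 -1.  -1.5] gap 57.9 j6 -12.1
-> (649.3, -15.8, 85, 6) rot [-0.     0.002  0.003] shift cm [0.36 0.1  2.14]
```

View pics/w5.png

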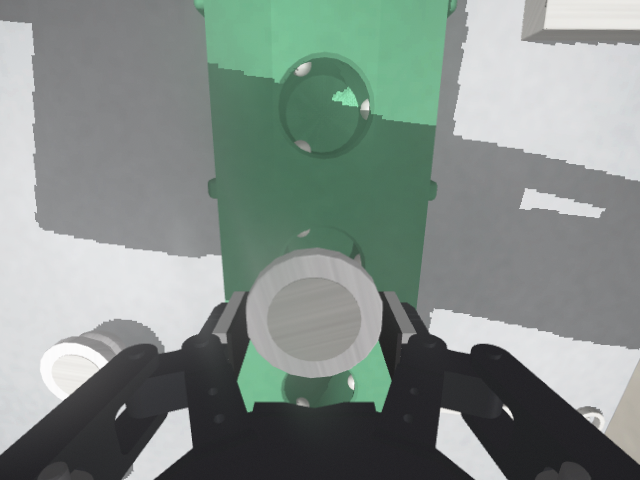

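{"api": "apply_moves", "payload": {
  "targets": "0 0 0 0 0 0 4.5;0 0 0 0 0 0 4.5;0 0 0 0 0 0 4.5;0 0 0 0 0 0 4.5;0 0 0 0 0 0 4.5"
}}

```text
time: 8.9
tool_pos: [647.1, -15.3, 107.5]
tcp_rot: [180.0, -0.0, 6.2]
ft_force: [0.3, 0.4, -1.8]
finger_gap: 57.7
```

```bash
cat >> h.py <<'E'
def boxedges(s,im,rows):
    """left/right edge of green top face rows -> mid points at z=60"""
    h=cv2.cvtColor(im,cv2.COLOR_RGB2HSV); g=(h[:,:,0]>50)&(h[:,:,0]<85)&(h[:,:,1]>60)
    for r in rows:
        c=np.where(g[r])[0]
        if len(c): print(r,c.min(),c.max(),np.round(ray('wrist',[r,c.min()],60,s),1)[:2],np.round(ray('wrist',[r,c.max()],60,s),1)[:2])
E
python3 -c "
from h import *
s=S();im=save('wrist','w6');
boxedges(s,im,[40,80,120,150,230,260])
for rc in([105.5,325],[105.5,279],[105.5,371],[53,325],[158,325]): print(ray('wrist',rc,60,s))
look('wrist',dict(bore0=60),tries=3)
S()
plan(649.3,-15.8,85,6)"
```

```text
t 8.9 tcp [647.1 -15.3 107.5] [180.   -0.    6.2] F [ 0.3  0.4 -1.8] gap 57.7 j6 -12.1
40 203 437 [577.4 102.2] [695.7 115. ]
80 206 433 [579.4  83.5] [697.5  96.3]
120 209 430 [581.4  63.7] [699.9  76.6]
150 211 426 [582.8  48.1] [700.8  60.9]
230 217 418 [587.3   2.7] [705.4  15.4]
260 220 415 [589.6 -16. ] [707.3  -3.3]
[642.71690797  77.54197171  60.        ]
[618.39333092  74.93029714  60.        ]
[667.05194802  80.22645938  60.        ]
[639.78275768 102.60286842  60.        ]
[645.89143579  50.5030809   60.        ]
wrist bore0 [105.8 319.4] 0.97 [639.7  77.1]
wrist bore0 [387.3 317.5] 0.63 [ 658.7 -102.6]
wrist bore0 [385.2 316.1] 0.96 [ 657.5 -100.9]
wrist bore0 [108.3 318.9] 0.74 [639.5  75.8]
wrist bore0 [386.6 315.1] 0.97 [ 656.9 -102.1]
wrist bore0 [104.7 317.2] 0.74 [638.4  77.5]
t 9.25 tcp [647.  -15.2 107.3] [180.    0.    6.2] F [-0.3  0.9 -1.5] gap 57.6 j6 -12.1
-> (649.3, -15.8, 85, 6) rot [0.    0.    0.003] shift cm [0.22 0.08 2.23]
```

{"api": "apply_moves", "payload": {
  "targets": "0 0 0 0.22 0.05 0.8 4.5;0 0 0 0.22 0.05 1.6 4.5;0 0 0 0.22 0.05 2.4 4.5;0 0 0 0.22 0.05 2.7 4.5;0 0 0 0.22 0.05 2.7 4.5"
}}

```text
time: 9.75
tool_pos: [648.4, -15.5, 78.9]
tcp_rot: [-180.0, 0.1, 6.2]
ft_force: [-0.2, 0.6, -1.2]
finger_gap: 57.7
```

{"api": "apply_moves", "payload": {
  "targets": "0 0 0 0 0 0.2 4.5;0 0 0 0 0 0.5 4.5;0 0 0 0 0 0.7 4.5;0 0 0 0 0 0.9 4.5;0 0 0 0 0 0.9 4.5"
}}

```text
time: 10.25
tool_pos: [649.0, -15.5, 70.9]
tcp_rot: [-180.0, 0.0, 6.2]
ft_force: [-1.0, -0.5, -1.2]
finger_gap: 57.8
```

```bash
python3 -c "
from h import *
s=S()"
```

```text
t 10.25 tcp [649.  -15.5  70.9] [-180.     0.     6.2] F [-1.  -0.5 -1.2] gap 57.8 j6 -12.1
```

{"api": "apply_moves", "payload": {
  "targets": "0 0 0 0 0 0.1 4.5;0 0 0 0 0 0.2 4.5;0 0 0 0 0 0.3 4.5;0 0 0 0 0 0.35 4.5;0 0 0 0 0 0.35 4.5"
}}

```text
time: 10.75
tool_pos: [649.7, -15.4, 68.4]
tcp_rot: [-180.0, -0.1, 6.2]
ft_force: [0.8, 1.7, 2.8]
finger_gap: 57.7
```

{"api": "apply_moves", "payload": {
  "targets": "0 0 0 0 0 0.05 4.5;0 0 0 0 0 0.05 5.8;0 0 0 0 0 0 7;0 0 0 0 0 0 8.5;0 0 0 0 0 -0.2 8.5"
}}

```text
time: 11.25
tool_pos: [648.7, -15.7, 69.1]
tcp_rot: [-180.0, 0.1, 6.2]
ft_force: [0.6, 0.0, -0.5]
finger_gap: 85.1
```

{"api": "apply_moves", "payload": {
  "targets": "0 0 0 0 0 -2 8.5;0 0 0 0 0 -4 8.5;0 0 0 0 0 -6 8.5;0 0 0 0 0 -8 8.5;0 0 0 0 0 -8 8.5"
}}

```text
time: 11.75
tool_pos: [651.4, -15.9, 153.7]
tcp_rot: [179.9, -0.3, 6.2]
ft_force: [0.5, -0.1, -0.2]
finger_gap: 84.9
```

```bash
python3 -c "
from h import *
s=S();save('wrist','w7')
look('wrist',dict(cover0=46))
look('top',dict(cover0=0))
plan(475,-129,140,6)"
```

```text
t 11.75 tcp [651.4 -15.9 153.7] [179.9  -0.3   6.2] F [ 0.5 -0.1 -0.2] gap 84.9 j6 -12.1
wrist cover0 [239.3 315.9] 0.75 [651.9 -14.4]
wrist cover0 [422.5 103.9] 0.73 [ 471.  -216.8]
wrist cover0 [318.2 128.2] 0.67 [ 502.  -100.3]
top cover0 [275.8 427. ] 0.81 [ 432.9 -275. ]
top cover0 [260.7 373.5] 0.56 [ 476. -133.]
top cover0 [195.6 328.1] 0.54 [654.3 -15.2]
-> (475, -129, 140, 6) rot [-0.     0.003  0.003] shift cm [-18.45   9.42   0.84]
```

View pics/w7.png

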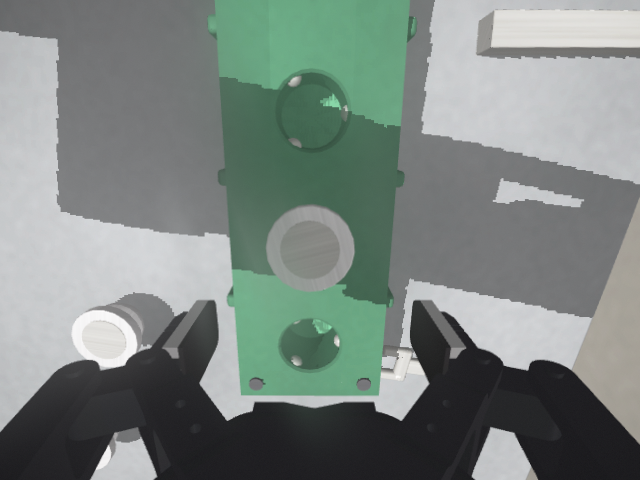

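{"api": "apply_moves", "payload": {
  "targets": "0 0 0 -4 2 0 8.5;0 0 0 -8 4 0 8.5;0 0 0 -12 6 0.3 8.5;0 0 0 -16 8 0.6 8.5;0 0 0 -18.5 9.4 0.9 8.5"
}}

```text
time: 12.5
tool_pos: [472.3, -129.7, 139.1]
tcp_rot: [-180.0, 0.2, 6.2]
ft_force: [0.4, -0.6, -0.3]
finger_gap: 84.8
```

{"api": "apply_moves", "payload": {
  "targets": "0 0 0 0 0 0 8.5;0 0 0 0 0 0 8.5;0 0 0 0 0 0 8.5;0 0 0 0 0 0 8.5;0 0 0 0 0 0 8.5"
}}

```text
time: 13.0
tool_pos: [476.0, -128.4, 140.7]
tcp_rot: [-180.0, 0.0, 6.3]
ft_force: [-0.6, -0.5, -0.5]
finger_gap: 85.1
```

```bash
python3 -c "
from h import *
look('wrist',dict(cover0=0),tries=4)
S();im=save('wrist','w8')
plan(475,-129,20,6)"
```

```text
wrist cover0 [230.7 312.3] 0.79 [ 474.5 -129.8]
wrist cover0 [359.7 260.8] 0.75 [ 437.6 -268.1]
wrist cover0 [111.4 589.1] 0.71 [686.6  -5.7]
wrist cover0 [361.  260.8] 0.97 [ 437.4 -269.7]
wrist cover0 [113.9 590.8] 0.81 [688.5  -7.6]
wrist cover0 [232.3 314.3] 0.7 [ 476.2 -131.2]
wrist cover0 [359.7 258.8] 0.93 [ 435.1 -268.5]
wrist cover0 [113.5 589.2] 0.71 [686.9  -7.6]
wrist cover0 [229.3 313.7] 0.7 [ 475.2 -128.6]
wrist cover0 [113.  590.3] 0.8 [687.7  -7.4]
wrist cover0 [230.6 312. ] 0.65 [ 473.7 -130.1]
wrist cover0 [361.6 263.8] 0.64 [ 440.1 -270.4]
t 13.4 tcp [ 475.5 -128.9  140.8] [180.    0.    6.2] F [ 0.2  0.1 -0.6] gap 85.2 j6 -27.3
-> (475, -129, 20, 6) rot [0.    0.    0.003] shift cm [-4.000e-02  1.000e-02  1.208e+01]
```

View pics/w8.png

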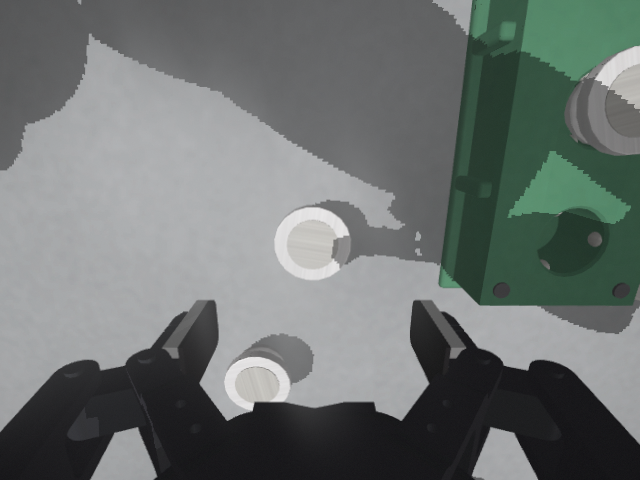

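{"api": "apply_moves", "payload": {
  "targets": "0 0 0 -0.05 0 3 8.5;0 0 0 -0.05 0 6 8.5;0 0 0 -0.05 0 9 8.5;0 0 0 -0.05 0 11 8.5;0 0 0 -0.05 0 12 8.5"
}}

```text
time: 13.95
tool_pos: [473.4, -128.4, 18.6]
tcp_rot: [-179.9, 0.2, 6.2]
ft_force: [-0.7, 0.9, -0.5]
finger_gap: 85.0
```

{"api": "apply_moves", "payload": {
  "targets": "0 0 0 0 0 0 7;0 0 0 0 0 0 6;0 0 0 0 0 0 5;0 0 0 0 0 0 4.5;0 0 0 0 0 0 4.5",
  "force": 40
}}

```text
time: 14.45
tool_pos: [476.3, -129.5, 22.3]
tcp_rot: [179.9, -0.1, 6.2]
ft_force: [-1.0, -0.9, 6.2]
finger_gap: 57.7
```

{"api": "apply_moves", "payload": {
  "targets": "0 0 0 0 0 0 4.5;0 0 0 0 0 -2 4.5;0 0 0 0 0 -6 4.5;0 0 0 0 0 -10 4.5;0 0 0 0 0 -13 4.5"
}}

```text
time: 14.95
tool_pos: [475.5, -129.2, 153.6]
tcp_rot: [179.9, -0.1, 6.2]
ft_force: [0.9, -1.1, -2.0]
finger_gap: 57.5
```

```bash
python3 -c "
from h import *
S();plan(658.6,-102.8,150,6)"
```

```text
t 14.95 tcp [ 475.5 -129.2  153.6] [ 1.799e+02 -1.000e-01  6.200e+00] F [ 0.9 -1.1 -2. ] gap 57.5 j6 -27.4
-> (658.6, -102.8, 150, 6) rot [ 0.001 -0.002  0.003] shift cm [18.48 -0.65  0.4 ]
```

{"api": "apply_moves", "payload": {
  "targets": "0 0 0 4.5 -0.2 0 4.5;0 0 0 9 -0.4 0 4.5;0 0 0 13.5 -0.6 0.4 4.5;0 0 0 17 -0.65 2 4.5;0 0 0 18.5 -0.65 4 4.5"
}}

```text
time: 15.45
tool_pos: [661.7, -102.0, 111.5]
tcp_rot: [179.9, -0.2, 6.2]
ft_force: [-1.1, 0.2, -0.6]
finger_gap: 58.0
```

{"api": "apply_moves", "payload": {
  "targets": "0 0 0 0 0 0 4.5;0 0 0 0 0 0 4.5;0 0 0 0 0 0 4.5;0 0 0 0 0 0 4.5;0 0 0 0 0 0 4.5"
}}

```text
time: 15.95
tool_pos: [658.3, -103.0, 112.3]
tcp_rot: [180.0, -0.1, 6.2]
ft_force: [1.4, -0.0, -0.1]
finger_gap: 57.7
```

```bash
cat >> h.py <<'E'
def grip_y(im,s,zoff=-17.2):
    g=cv2.cvtColor(im,cv2.COLOR_RGB2HSV); m=(g[:,:,1]<45)&(g[:,:,2]>70)
    Rt=R.from_euler('xyz',s['tcp_rot'],degrees=True)
    for c in(300,315,330):
        r=np.where(m[200:395,c])[0]+200; a,b=r.min(),r.max()
        z=s['tool_pos'][2]-zoff
        print(c,a,b,[np.round(Rt.inv().apply(ray('wrist',[q,c],z,s)-s['tool_pos'])[1],1) for q in(a,b)])
E
python3 -c "
from h import *
s=S();im=save('wrist','w9');grip_y(im,s);boxedges(s,im,[80,120,150,230])
s2=S();im=cv2.imread('pics/w5.png')[:,:,::-1];print('A');grip_y(np.ascontiguousarray(im),s2)
look('wrist',dict(bore0=60),tries=2)
plan(658.6,-102.8,80,6)"
```

```text
t 15.95 tcp [ 658.3 -103.   112.3] [ 1.8e+02 -1.0e-01  6.2e+00] F [ 1.4 -0.  -0.1] gap 57.7 j6 -19.5
300 228 394 [np.float64(-42.3), np.float64(36.4)]
315 255 394 [np.float64(-31.3), np.float64(36.4)]
330 257 394 [np.float64(-30.4), np.float64(36.4)]
80 204 426 [588.2  -3.7] [706.5   9.1]
120 375 422 [682.4 -14.1] [708.3 -11.2]
150 238 419 [608.  -38.2] [709.8 -27.2]
230 215 411 [596.1 -86.5] [714.2 -73.9]
t 16.0 tcp [ 658.3 -102.9  112.1] [ 1.8e+02 -1.0e-01  6.2e+00] F [ 0.3 -0.1 -1.4] gap 57.4 j6 -19.5
A
300 233 376 [np.float64(-40.3), np.float64(26.4)]
315 248 377 [np.float64(-34.2), np.float64(27.0)]
330 250 376 [np.float64(-33.3), np.float64(26.4)]
wrist bore0 [263.4 313.8] 0.7 [ 657.9 -101.4]
wrist bore0 [263.2 311.6] 0.74 [ 656.3 -101.1]
-> (658.6, -102.8, 80, 6) rot [ 0.    -0.     0.003] shift cm [0.04 0.02 3.11]
```

{"api": "apply_moves", "payload": {
  "targets": "0 0 0 0.03 -0.07 1 4.5;0 0 0 0.03 -0.07 2 4.5;0 0 0 0.03 -0.07 3 4.5;0 0 0 0.03 -0.07 3.7 4.5;0 0 0 0.03 -0.07 4.1 4.5"
}}

```text
time: 16.7
tool_pos: [658.3, -101.2, 69.2]
tcp_rot: [-179.9, 0.0, 6.2]
ft_force: [-6.3, 4.7, 14.5]
finger_gap: 57.5
```

{"api": "apply_moves", "payload": {
  "targets": "0 0 0 0 0 0.1 4.5;0 0 0 0 0 0.2 4.5;0 0 0 0 0 0.3 4.5;0 0 0 0 0 0.35 4.5;0 0 0 0 0 0.35 4.5"
}}

```text
time: 17.2
tool_pos: [659.2, -101.5, 68.6]
tcp_rot: [-180.0, -0.1, 6.2]
ft_force: [-6.1, 2.6, 13.3]
finger_gap: 57.6
```

```bash
python3 -c "
from h import *
S()"
```

```text
t 17.2 tcp [ 659.2 -101.5   68.6] [-1.8e+02 -1.0e-01  6.2e+00] F [-6.1  2.6 13.3] gap 57.6 j6 -19.4
```

{"api": "apply_moves", "payload": {
  "targets": "0 0 0 0 0 -0.15 4.5;0 0 0 0 0 -0.15 5.8;0 0 0 0 0 -0.15 7;0 0 0 0 0 -0.15 8.5;0 0 0 0 0 -0.2 8.5"
}}

```text
time: 17.7
tool_pos: [658.2, -102.0, 67.8]
tcp_rot: [180.0, 0.0, 6.2]
ft_force: [0.9, -0.3, 0.5]
finger_gap: 85.0
```

{"api": "apply_moves", "payload": {
  "targets": "0 0 0 0 0 -2 8.5;0 0 0 0 0 -4 8.5;0 0 0 0 0 -6 8.5;0 0 0 0 0 -8 8.5;0 0 0 0 0 -8 8.5"
}}

```text
time: 18.2
tool_pos: [660.5, -102.5, 152.1]
tcp_rot: [179.9, -0.3, 6.2]
ft_force: [1.1, 0.3, 0.1]
finger_gap: 84.4
```

```bash
python3 -c "
from h import *
s=S();save('wrist','w10')
look('wrist',dict(cover0=46))
look('top',dict(cover0=0))
plan(438,-270,140,6)"
```

```text
t 18.2 tcp [ 660.5 -102.5  152.1] [179.9  -0.3   6.2] F [1.1 0.3 0.1] gap 84.4 j6 -19.4
wrist cover0 [360.1  82.8] 0.77 [ 468.9 -232.7]
wrist cover0 [236.6 310.1] 0.74 [656.4 -98.7]
top cover0 [273.8 426.6] 0.86 [ 438.2 -274.1]
top cover0 [195.3 325.7] 0.84 [655.2  -8.7]
top cover0 [189.2 363.5] 0.62 [ 670.  -111.4]
-> (438, -270, 140, 6) rot [-0.001  0.003  0.003] shift cm [-23.62  14.37   0.68]
```

View pics/w10.png

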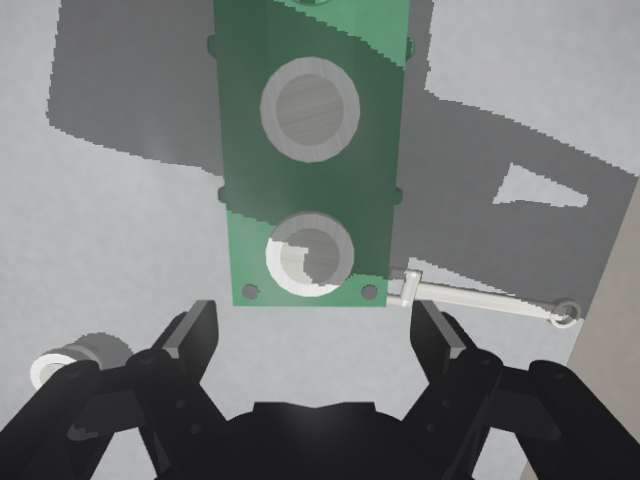

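{"api": "apply_moves", "payload": {
  "targets": "0 0 0 -4 2.4 0 8.5;0 0 0 -8 4.8 0 8.5;0 0 0 -12 7.2 0.3 8.5;0 0 0 -16 9.7 0.6 8.5;0 0 0 -20 12.2 0.7 8.5"
}}

```text
time: 18.95
tool_pos: [470.4, -244.9, 139.6]
tcp_rot: [-179.9, 0.1, 6.2]
ft_force: [0.5, -1.3, -0.2]
finger_gap: 84.8
```

{"api": "apply_moves", "payload": {
  "targets": "0 0 0 -3.7 2.2 0 8.5;0 0 0 -3.7 2.2 0 8.5;0 0 0 -3.7 2.2 0 8.5;0 0 0 -3.7 2.2 0 8.5;0 0 0 -3.7 2.2 0 8.5"
}}

```text
time: 19.45
tool_pos: [439.0, -269.7, 141.0]
tcp_rot: [-180.0, 0.0, 6.3]
ft_force: [-0.1, 0.4, 0.5]
finger_gap: 85.1
```

```bash
python3 -c "
from h import *
look('wrist',dict(cover0=0),tries=4)
S();im=save('wrist','w11')
cv2.imwrite('pics/w11c.png',im[150:350,200:420,::-1])
plan(438,-270,20,6)"
```

```text
wrist cover0 [225.5 313.7] 0.94 [ 438.2 -266.3]
wrist cover0 [226.5 314.7] 0.67 [ 439.1 -267.2]
wrist cover0 [225.9 311.9] 0.62 [ 436.4 -267.2]
wrist cover0 [225.8 314.4] 0.95 [ 438.4 -267.1]
t 19.85 tcp [ 438.5 -270.4  141.3] [-180.    -0.     6.2] F [ 0.3  0.1 -0.5] gap 85.0 j6 -43.6
-> (438, -270, 20, 6) rot [0.    0.    0.004] shift cm [-0.04 -0.05 12.13]
```

View pics/w11c.png

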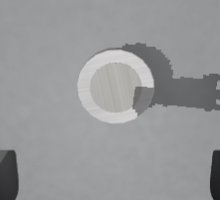

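{"api": "apply_moves", "payload": {
  "targets": "0 0 0 0.1 -0.47 3 8.5;0 0 0 0.1 -0.47 6 8.5;0 0 0 0.1 -0.47 9 8.5;0 0 0 0.1 -0.47 11 8.5;0 0 0 0.1 -0.47 12 8.5"
}}

```text
time: 20.4
tool_pos: [437.5, -264.8, 19.0]
tcp_rot: [-179.9, 0.1, 6.2]
ft_force: [0.9, 0.2, 1.0]
finger_gap: 84.9
```

{"api": "apply_moves", "payload": {
  "targets": "0 0 0 0 0 0 7;0 0 0 0 0 0 6;0 0 0 0 0 0 5;0 0 0 0 0 0 4.5;0 0 0 0 0 0 4.5",
  "force": 40
}}

```text
time: 20.9
tool_pos: [439.9, -266.6, 22.8]
tcp_rot: [179.9, -0.1, 6.2]
ft_force: [-1.1, -1.0, 6.5]
finger_gap: 57.7
```

{"api": "apply_moves", "payload": {
  "targets": "0 0 0 0 0 0 4.5;0 0 0 0 0 -2 4.5;0 0 0 0 0 -6 4.5;0 0 0 0 0 -10 4.5;0 0 0 0 0 -14 4.5"
}}

```text
time: 21.4
tool_pos: [438.4, -265.4, 162.7]
tcp_rot: [-180.0, 0.0, 6.2]
ft_force: [0.7, -0.9, -1.0]
finger_gap: 57.9
```

```bash
python3 -c "
from h import *
S();plan(639.6,76.3,160,6)"
```

```text
t 21.4 tcp [ 438.4 -265.4  162.7] [-180.     0.     6.2] F [ 0.7 -0.9 -1. ] gap 57.9 j6 -43.1
-> (639.6, 76.3, 160, 6) rot [-0.     0.     0.003] shift cm [ 23.69 -31.8    0.27]
```

{"api": "apply_moves", "payload": {
  "targets": "0 0 0 2.7 -3.6 0 4.5;0 0 0 5.4 -7.2 0 4.5;0 0 0 8.1 -10.8 0 4.5;0 0 0 10.8 -14.4 0 4.5;0 0 0 13.5 -18 0 4.5"
}}

```text
time: 21.9
tool_pos: [554.2, -70.6, 161.5]
tcp_rot: [180.0, -0.0, 6.2]
ft_force: [0.3, -0.6, -0.7]
finger_gap: 57.5
```

{"api": "apply_moves", "payload": {
  "targets": "0 0 0 2.7 -3.6 0 4.5;0 0 0 5.4 -7.2 0 4.5;0 0 0 8.1 -10.8 0 4.5;0 0 0 10.2 -13.8 2 4.5;0 0 0 10.2 -13.8 5 4.5"
}}

```text
time: 22.4
tool_pos: [643.5, 80.7, 113.4]
tcp_rot: [-179.9, -0.4, 6.4]
ft_force: [0.3, -0.6, -1.2]
finger_gap: 58.1
```

{"api": "apply_moves", "payload": {
  "targets": "0 0 0 0 0 0 4.5;0 0 0 0 0 0 4.5;0 0 0 0 0 0 4.5;0 0 0 0 0 0 4.5;0 0 0 0 0 0 4.5"
}}

```text
time: 22.9
tool_pos: [641.0, 75.3, 113.1]
tcp_rot: [180.0, -0.1, 6.1]
ft_force: [-0.5, -0.8, -1.2]
finger_gap: 57.9
```

```bash
python3 -c "
from h import *
s=S();im=save('wrist','w12');grip_y(im,s);boxedges(s,im,[150,200,230])
look('wrist',dict(plug_grip=84),tries=1)
look('top',dict(cover0=46))
plan(639.6,76.3,70,6)"
```

```text
t 22.9 tcp [641.   75.3 113.1] [ 1.8e+02 -1.0e-01  6.1e+00] F [-0.5 -0.8 -1.2] gap 57.9 j6 -4.0
300 226 394 [np.float64(-43.1), np.float64(36.4)]
315 252 394 [np.float64(-32.5), np.float64(36.4)]
330 254 394 [np.float64(-31.7), np.float64(36.4)]
150 209 418 [574.1 138.3] [692.2 151. ]
200 213 413 [577.  109.9] [694.8 122.4]
230 215 410 [578.6  91.6] [696.5 104.1]
wrist plug_grip [ 91.1 312.5] 0.95 [629.5 172.1]
top cover0 [192.8 365.2] 0.96 [ 652.6 -112. ]
top cover0 [194.7 328.2] 0.59 [649.4 -14.8]
top cover0 [198.4 294.9] 0.4 [641.3  72.7]
-> (639.6, 76.3, 70, 6) rot [ 0.    -0.     0.003] shift cm [-0.06 -0.06  4.16]
```

{"api": "apply_moves", "payload": {
  "targets": "0 0 0 -0.11 -0.08 1 4.5;0 0 0 -0.11 -0.08 2 4.5;0 0 0 -0.11 -0.08 3 4.5;0 0 0 -0.11 -0.08 3.7 4.5;0 0 0 -0.11 -0.08 4.1 4.5"
}}

```text
time: 23.65
tool_pos: [639.0, 77.0, 70.0]
tcp_rot: [-180.0, -0.0, 6.2]
ft_force: [-2.4, 0.7, 12.5]
finger_gap: 57.8
```

{"api": "apply_moves", "payload": {
  "targets": "0 0 0 0 0 0.1 4.5;0 0 0 0 0 0.15 4.5;0 0 0 0 0 0.2 4.5;0 0 0 0 0 0.25 4.5;0 0 0 0 0 0.25 4.5"
}}

```text
time: 24.15
tool_pos: [640.0, 76.8, 69.2]
tcp_rot: [-180.0, -0.1, 6.2]
ft_force: [0.8, 1.1, 6.4]
finger_gap: 57.7
```

```bash
python3 -c "
from h import *
S()"
```

```text
t 24.15 tcp [640.   76.8  69.2] [-1.8e+02 -1.0e-01  6.2e+00] F [0.8 1.1 6.4] gap 57.7 j6 -3.9
```

Seated on the balls; release and go to the seater.

{"api": "apply_moves", "payload": {
  "targets": "0 0 0 0 0 -0.1 4.5;0 0 0 0 0 -0.1 5.8;0 0 0 0 0 -0.1 7;0 0 0 0 0 -0.1 8.5;0 0 0 0 0 -0.2 8.5"
}}

```text
time: 24.65
tool_pos: [637.9, 76.3, 68.7]
tcp_rot: [180.0, 0.1, 6.2]
ft_force: [0.6, -0.5, 0.2]
finger_gap: 85.0
```

{"api": "apply_moves", "payload": {
  "targets": "0 0 0 0 0 -3 8.5;0 0 0 0 0 -6 8.5;0 0 0 0 0 -9 8.5;0 0 0 0 0 -12 8.5;0 0 0 0 0 -15 8.5"
}}

```text
time: 25.15
tool_pos: [638.4, 76.4, 220.6]
tcp_rot: [180.0, 0.1, 6.2]
ft_force: [0.3, 0.6, -0.2]
finger_gap: 85.1
```

```bash
python3 -c "
from h import *
s=S();save('wrist','w13')
look('wrist',dict(cover0=46,seater=5,tray=0))
look('top',dict(cover0=46,seater=5,tray=0))
plan(488,262,220,6)"
```

```text
t 25.15 tcp [638.4  76.4 220.6] [1.8e+02 1.0e-01 6.2e+00] F [ 0.3  0.6 -0.2] gap 85.1 j6 -3.9
wrist cover0 [304.9 314.5] 0.96 [652.7 -17.8]
wrist cover0 [219.1 312.9] 0.9 [640.9  76.2]
wrist cover0 [369.3 311.9] 0.56 [ 658.7 -100.5]
wrist seater [  5.8 178.2] 0.68 [492.3 260.5]
top cover0 [189.1 363.5] 0.95 [ 662.5 -107.8]
top cover0 [195.5 328.1] 0.56 [647.3 -14.5]
top seater [257.3 226.3] 0.62 [492.3 260.4]
top tray [269.3 228.9] 0.72 [460.3 254.3]
-> (488, 262, 220, 6) rot [-0.     0.003  0.003] shift cm [-12.92 -20.06  -0.17]
```

View pics/w13.png

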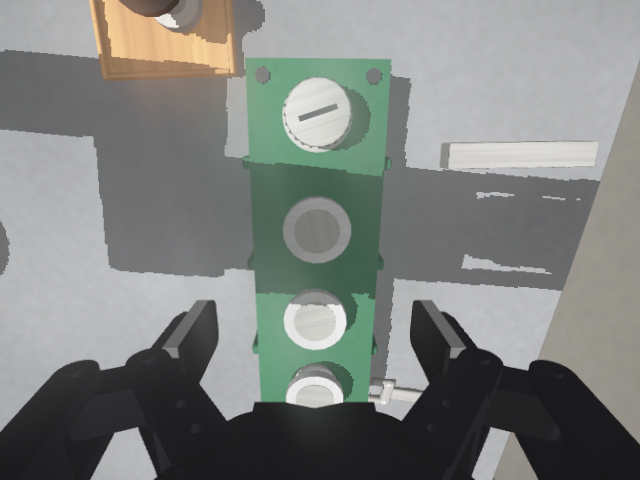

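{"api": "apply_moves", "payload": {
  "targets": "0 0 0 -2.6 -4 0 8.5;0 0 0 -5.2 -8 0 8.5;0 0 0 -7.8 -12 0 8.5;0 0 0 -10.4 -16 0 8.5;0 0 0 -12.7 -20 0.5 8.5"
}}

```text
time: 26.1
tool_pos: [489.6, 262.9, 214.7]
tcp_rot: [-180.0, -0.0, 6.2]
ft_force: [0.6, 1.6, -0.2]
finger_gap: 84.7
```

{"api": "apply_moves", "payload": {
  "targets": "0 0 0 0 0 0 8.5;0 0 0 0 0 0 8.5;0 0 0 0 0 0 8.5;0 0 0 0 0 0 8.5;0 0 0 0 0 0 8.5"
}}

```text
time: 26.6
tool_pos: [491.8, 260.7, 214.7]
tcp_rot: [180.0, 0.0, 6.1]
ft_force: [0.5, -0.7, -0.1]
finger_gap: 84.8
```

```bash
python3 -c "
from h import *
look('wrist',dict(seater=5,tray=0),tries=4)
s=S();save('wrist','w14')
plan(488,262,80,6)"
```

```text
wrist seater [213.9 311.7] 0.96 [489.3 259.4]
wrist tray [208.6 296.8] 0.7 [472.7 262.5]
wrist seater [214.  316.4] 0.83 [494.1 260.2]
wrist tray [209.8 297.3] 0.63 [473.  261.6]
wrist seater [216.1 313.9] 0.98 [491.4 258. ]
wrist tray [210.7 298.8] 0.83 [474.5 261.2]
wrist seater [215.8 313.9] 0.78 [491.2 258.6]
wrist tray [208.5 300.5] 0.56 [476. 264.]
t 27.2 tcp [491.1 261.8 214.8] [180.   -0.    6.2] F [ 0.6  0.3 -0.9] gap 85.1 j6 16.6
-> (488, 262, 80, 6) rot [ 0.    -0.     0.003] shift cm [-0.31 -0.05 13.48]
```

View pics/w14.png

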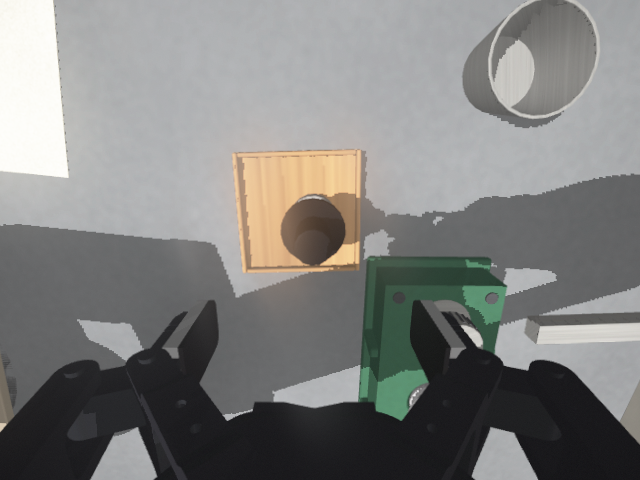

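```bash
python3 -c "
from h import *
s=S();print(ray('wrist',[231,313],73,s),ray('wrist',[245,315],120,s),ray('wrist',[214,281],73,s),ray('wrist',[214,345],73,s),ray('wrist',[205,315],5,s))
plan(491,260.5,77,6)"
```

```text
t 27.25 tcp [491.1 261.8 214.8] [180.   -0.    6.2] F [-0.1  0.2  0.1] gap 85.1 j6 16.6
[490.20507499 259.92254327  73.        ] [491.59632172 261.95163436 120.        ] [460.90150108 272.14969219  73.        ] [516.23544202 278.13663552  73.        ] [491.06120959 270.50107404   5.        ]
-> (491, 260.5, 77, 6) rot [ 0.    -0.     0.003] shift cm [-0.02  0.13 13.78]
```

{"api": "apply_moves", "payload": {
  "targets": "0 0 0 0 0.12 3 8.5;0 0 0 0 0.12 6 8.5;0 0 0 0 0.12 9 8.5;0 0 0 0 0.12 11.5 8.5;0 0 0 0 0.12 13.5 8.5"
}}

```text
time: 27.75
tool_pos: [490.4, 260.3, 77.9]
tcp_rot: [180.0, 0.1, 6.2]
ft_force: [-0.6, 0.0, -0.8]
finger_gap: 84.9
```

{"api": "apply_moves", "payload": {
  "targets": "0 0 0 0 0 0.2 7;0 0 0 0 0 0.2 5.5;0 0 0 0 0 0.2 4;0 0 0 0 0 0.2 2;0 0 0 0 0 0.2 2",
  "force": 80
}}

```text
time: 28.25
tool_pos: [492.4, 261.1, 79.7]
tcp_rot: [-179.9, -0.2, 6.2]
ft_force: [-1.6, -0.9, 6.4]
finger_gap: 28.8
```

{"api": "apply_moves", "payload": {
  "targets": "0 0 0 0 0 0 1.5;0 0 0 0 0 0 1.5;0 0 0 0 0 0 1.5;0 0 0 0 0 0 1.5;0 0 0 0 0 0 1.5"
}}

```text
time: 28.75
tool_pos: [492.4, 261.1, 79.7]
tcp_rot: [-180.0, -0.2, 6.2]
ft_force: [-1.6, -0.9, 6.3]
finger_gap: 28.3
```

```bash
python3 -c "
from h import *
s=S();im=save('wrist','w15')
plan(639.6,76.5,77,6)"
```

```text
t 28.75 tcp [492.4 261.1  79.7] [-180.    -0.2    6.2] F [-1.6 -0.9  6.3] gap 28.3 j6 16.5
-> (639.6, 76.5, 77, 6) rot [-0.001 -0.003  0.003] shift cm [12.64 19.94  0.28]
```

View pics/w15.png

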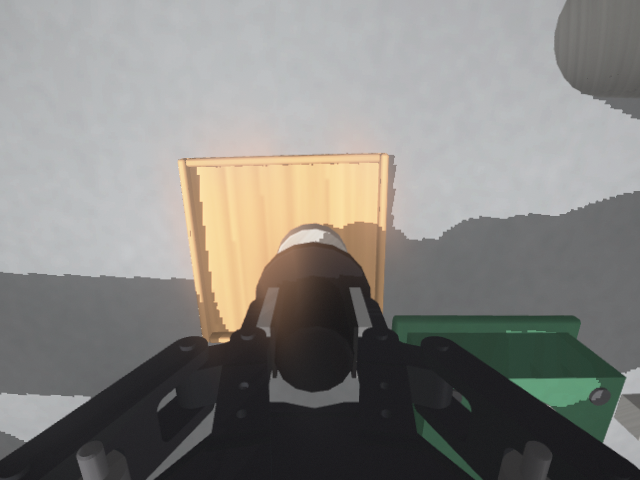

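{"api": "apply_moves", "payload": {
  "targets": "0 0 0 0 0 -1 1.5;0 0 0 0 0 -4 1.5;0 0 0 0 0 -8 1.5;0 0 0 0 0 -11 1.5;0 0 0 0 0 -12 1.5"
}}

```text
time: 29.3
tool_pos: [493.1, 261.3, 202.6]
tcp_rot: [-179.9, -0.4, 6.2]
ft_force: [0.9, 0.5, -2.7]
finger_gap: 28.3
```

{"api": "apply_moves", "payload": {
  "targets": "0 0 0 2.5 4 0 1.5;0 0 0 5 8 0 1.5;0 0 0 7.5 12 0 1.5;0 0 0 10 16 0 1.5;0 0 0 12.6 19.9 0 1.5"
}}

```text
time: 29.8
tool_pos: [638.1, 74.6, 196.2]
tcp_rot: [-180.0, 0.1, 6.2]
ft_force: [0.3, 1.0, -1.8]
finger_gap: 28.5
```

{"api": "apply_moves", "payload": {
  "targets": "0 0 0 0 0 0 1.5;0 0 0 0 0 0 1.5;0 0 0 0 0 0 1.5;0 0 0 0 0 0 1.5;0 0 0 0 0 0 1.5"
}}

```text
time: 30.3
tool_pos: [637.5, 77.4, 197.9]
tcp_rot: [-180.0, -0.0, 6.3]
ft_force: [-0.7, 0.8, -2.6]
finger_gap: 28.4
```

```bash
python3 -c "
from h import *
s=S();im=save('wrist','w16');im=save('scene','s16')
plan(639.6,76.5,165,6)
look('wrist',dict(cover0=46))"
```

```text
t 30.3 tcp [637.5  77.4 197.9] [-180.    -0.     6.3] F [-0.7  0.8 -2.6] gap 28.4 j6 -3.9
-> (639.6, 76.5, 165, 6) rot [ 0.    -0.     0.005] shift cm [0.18 0.09 3.31]
wrist cover0 [388.3 313. ] 0.71 [ 656.  -101.2]
wrist cover0 [229.8 313.7] 0.63 [637.7  73.7]
```

{"api": "apply_moves", "payload": {
  "targets": "0 0 0 0.18 0.08 1 1.5;0 0 0 0.18 0.08 2 1.5;0 0 0 0.18 0.08 3 1.5;0 0 0 0.18 0.08 3.5 1.5;0 0 0 0.18 0.08 3.7 1.5"
}}

```text
time: 31.0
tool_pos: [639.2, 75.8, 159.5]
tcp_rot: [-180.0, 0.1, 6.2]
ft_force: [-1.1, 1.3, 0.3]
finger_gap: 28.6
```

{"api": "apply_moves", "payload": {
  "targets": "0 0 0 0 0 0.1 1.5;0 0 0 0 0 0.2 1.5;0 0 0 0 0 0.3 1.5;0 0 0 0 0 0.4 1.5;0 0 0 0 0 0.5 1.5"
}}

```text
time: 31.5
tool_pos: [640.7, 75.6, 158.5]
tcp_rot: [180.0, -0.2, 6.2]
ft_force: [-5.4, -0.6, 12.0]
finger_gap: 28.3
```

{"api": "apply_moves", "payload": {
  "targets": "0 0 0 0 0 0.1 1.5;0 0 0 0 0 0.2 1.5;0 0 0 0 0 0.3 1.5;0 0 0 0 0 0.4 1.5;0 0 0 0 0 0.4 1.5"
}}

```text
time: 32.0
tool_pos: [641.6, 75.6, 156.2]
tcp_rot: [180.0, -0.3, 6.2]
ft_force: [-6.1, -1.1, 16.3]
finger_gap: 28.5
```

{"api": "apply_moves", "payload": {
  "targets": "0 0 0 -0.05 0 0.1 1.5;0 0 0 -0.1 0 0.2 1.5;0 0 0 -0.1 0 0.3 1.5;0 0 0 -0.1 0 0.4 1.5;0 0 0 -0.1 0 0.5 1.5"
}}

```text
time: 32.5
tool_pos: [639.0, 75.6, 146.8]
tcp_rot: [180.0, -0.0, 6.2]
ft_force: [-0.2, -0.3, -3.3]
finger_gap: 28.2
```

```bash
python3 -c "
from h import *
s=S()"
```

```text
t 32.5 tcp [639.   75.6 146.8] [180.   -0.    6.2] F [-0.2 -0.3 -3.3] gap 28.2 j6 -4.0
```

{"api": "apply_moves", "payload": {
  "targets": "0 0 0 0 0 0.15 1.5;0 0 0 0 0 0.3 1.5;0 0 0 0 0 0.45 1.5;0 0 0 0 0 0.6 1.5;0 0 0 0 0 0.6 1.5"
}}

```text
time: 33.0
tool_pos: [639.0, 75.5, 144.7]
tcp_rot: [180.0, -0.1, 6.2]
ft_force: [-13.6, -1.1, 23.7]
finger_gap: 28.2
```

{"api": "apply_moves", "payload": {
  "targets": "0 0 0 0 0 0.1 1.5;0 0 0 0 0 0.2 1.5;0 0 0 0 0 0.3 1.5;0 0 0 0 0 0.4 1.5;0 0 0 0 0 0.4 1.5"
}}

```text
time: 33.5
tool_pos: [639.5, 75.5, 144.5]
tcp_rot: [180.0, -0.2, 6.2]
ft_force: [-24.0, -2.8, 45.9]
finger_gap: 28.7
```

```bash
python3 -c "
from h import *
s=S()"
```

```text
t 33.5 tcp [639.5  75.5 144.5] [180.   -0.2   6.2] F [-24.   -2.8  45.9] gap 28.7 j6 -4.0
```

{"api": "apply_moves", "payload": {
  "targets": "0 0 0 0 0 -1 1.5;0 0 0 0 0 -3 1.5;0 0 0 0 0 -4.2 1.5;0 0 0 0 3 -4.2 1.5;0 0 0 0 6 -4.2 1.5"
}}

```text
time: 34.0
tool_pos: [645.6, 16.1, 179.0]
tcp_rot: [180.0, -0.0, 6.3]
ft_force: [-0.1, 0.3, -3.3]
finger_gap: 28.4
```

{"api": "apply_moves", "payload": {
  "targets": "0 0 0 0 3 0 1.5;0 0 0 0 3 0 1.5;0 0 0 0 3 0 1.5;0 0 0 0 3 0 1.5;0 0 0 0 3 0 1.5"
}}

```text
time: 34.5
tool_pos: [648.4, -12.9, 178.5]
tcp_rot: [-180.0, 0.0, 6.3]
ft_force: [0.3, 0.5, -2.4]
finger_gap: 27.9
```

```bash
python3 -c "
from h import *
s=S();plan(649.3,-13.1,161,6.2)
look('top',dict(cover0=32))"
```

```text
t 34.5 tcp [648.4 -12.9 178.5] [-180.     0.     6.3] F [ 0.3  0.5 -2.4] gap 27.9 j6 -11.9
-> (649.3, -13.1, 161, 6.2) rot [-0.     0.     0.001] shift cm [0.08 0.03 1.75]
top cover0 [200.8 292.2] 0.48 [637.2  80.5]
top cover0 [193.5 359.8] 0.43 [653.2 -98.8]
top cover0 [194.  328.2] 0.39 [653.5 -15.1]
```

{"api": "apply_moves", "payload": {
  "targets": "0 0 0 0.05 0.03 0.6 1.5;0 0 0 0.05 0.03 1.2 1.5;0 0 0 0.05 0.03 1.7 1.5;0 0 0 0.05 0.03 1.9 1.5;0 0 0 0.05 0.03 2.1 1.5"
}}

```text
time: 35.1
tool_pos: [649.7, -14.7, 158.9]
tcp_rot: [179.9, -0.1, 6.2]
ft_force: [-3.2, -2.4, 11.9]
finger_gap: 28.6
```

{"api": "apply_moves", "payload": {
  "targets": "0 0 0 0 0 0.1 1.5;0 0 0 0 0 0.2 1.5;0 0 0 0 0 0.3 1.5;0 0 0 0 0 0.4 1.5;0 0 0 0 0 0.5 1.5"
}}

```text
time: 35.6
tool_pos: [650.7, -14.8, 156.9]
tcp_rot: [179.9, -0.3, 6.2]
ft_force: [-4.3, -2.7, 19.2]
finger_gap: 28.7
```

{"api": "apply_moves", "payload": {
  "targets": "0 0 0 -0.05 0 0.1 1.5;0 0 0 -0.1 0 0.2 1.5;0 0 0 -0.1 0 0.3 1.5;0 0 0 -0.1 0 0.4 1.5;0 0 0 -0.1 0 0.5 1.5"
}}

```text
time: 36.1
tool_pos: [648.9, -14.4, 148.8]
tcp_rot: [180.0, -0.1, 6.2]
ft_force: [1.6, -0.5, -0.4]
finger_gap: 28.7
```

```bash
python3 -c "
from h import *
s=S()"
```

```text
t 36.1 tcp [648.9 -14.4 148.8] [ 1.8e+02 -1.0e-01  6.2e+00] F [ 1.6 -0.5 -0.4] gap 28.7 j6 -12.0
```

{"api": "apply_moves", "payload": {
  "targets": "0 0 0 0 0 0.15 1.5;0 0 0 0 0 0.3 1.5;0 0 0 0 0 0.45 1.5;0 0 0 0 0 0.6 1.5;0 0 0 0 0 0.7 1.5"
}}

```text
time: 36.6
tool_pos: [648.1, -14.2, 144.6]
tcp_rot: [180.0, -0.0, 6.2]
ft_force: [-15.9, 0.9, 31.0]
finger_gap: 28.5
```

{"api": "apply_moves", "payload": {
  "targets": "0 0 0 0 0 0.05 1.5;0 0 0 0 0 0.1 1.5;0 0 0 0 0 0.15 1.5;0 0 0 0 0 0.2 1.5;0 0 0 0 0 0.2 1.5"
}}

```text
time: 37.1
tool_pos: [648.3, -14.3, 144.6]
tcp_rot: [180.0, -0.1, 6.2]
ft_force: [-19.4, 0.2, 37.0]
finger_gap: 28.6
```

```bash
python3 -c "
from h import *
s=S()"
```

```text
t 37.1 tcp [648.3 -14.3 144.6] [ 1.8e+02 -1.0e-01  6.2e+00] F [-19.4   0.2  37. ] gap 28.6 j6 -12.0
```

Second home (same 144.6 stop). Third.

{"api": "apply_moves", "payload": {
  "targets": "0 0 0 0 0 -1 1.5;0 0 0 0 0 -3 1.5;0 0 0 0 0 -4.2 1.5;0 0 0 0.1 3 -4.2 1.5;0 0 0 0.1 6 -4.2 1.5"
}}

```text
time: 37.6
tool_pos: [655.9, -73.5, 181.0]
tcp_rot: [-180.0, -0.0, 6.3]
ft_force: [0.7, -0.5, -2.7]
finger_gap: 28.4
```

{"api": "apply_moves", "payload": {
  "targets": "0 0 0 0 3 0 1.5;0 0 0 0 3 0 1.5;0 0 0 0 3 0 1.5;0 0 0 0 3 0 1.5;0 0 0 0 3 0 1.5"
}}

```text
time: 38.1
tool_pos: [658.7, -102.4, 180.5]
tcp_rot: [-180.0, 0.0, 6.3]
ft_force: [-0.9, 0.3, -3.0]
finger_gap: 28.5
```

```bash
python3 -c "
from h import *
s=S();plan(658.6,-102.5,161,6.2)
look('top',dict(cover0=46))"
```

```text
t 38.1 tcp [ 658.7 -102.4  180.5] [-180.     0.     6.3] F [-0.9  0.3 -3. ] gap 28.5 j6 -19.5
-> (658.6, -102.5, 161, 6.2) rot [-0.     0.     0.001] shift cm [-0.01  0.01  1.95]
top cover0 [200.6 294.7] 0.74 [635.5  73.3]
top cover0 [194.3 324.9] 0.69 [650.6  -6.2]
top cover0 [188.8 361.8] 0.67 [ 663.4 -103.4]
```

{"api": "apply_moves", "payload": {
  "targets": "0 0 0 0 0 0.6 1.5;0 0 0 0 0 1.2 1.5;0 0 0 0 0 1.7 1.5;0 0 0 0 0 2 1.5;0 0 0 0 0 2.3 1.5"
}}

```text
time: 38.7
tool_pos: [658.9, -103.7, 158.7]
tcp_rot: [180.0, -0.0, 6.2]
ft_force: [-5.1, 0.8, 12.9]
finger_gap: 28.7
```

{"api": "apply_moves", "payload": {
  "targets": "0 0 0 0 0 0.1 1.5;0 0 0 0 0 0.2 1.5;0 0 0 0 0 0.3 1.5;0 0 0 0 0 0.4 1.5;0 0 0 0 0 0.5 1.5"
}}

```text
time: 39.2
tool_pos: [660.1, -104.0, 157.1]
tcp_rot: [179.9, -0.2, 6.2]
ft_force: [-7.4, 1.7, 21.3]
finger_gap: 28.4
```

{"api": "apply_moves", "payload": {
  "targets": "0 0 0 -0.05 0 0.1 1.5;0 0 0 -0.1 0 0.2 1.5;0 0 0 -0.1 0 0.3 1.5;0 0 0 -0.1 0 0.4 1.5;0 0 0 -0.1 0 0.5 1.5"
}}

```text
time: 39.7
tool_pos: [658.2, -103.9, 148.5]
tcp_rot: [180.0, -0.1, 6.2]
ft_force: [-0.5, 0.8, -3.4]
finger_gap: 28.4
```

```bash
python3 -c "
from h import *
s=S()"
```

```text
t 39.7 tcp [ 658.2 -103.9  148.5] [ 1.8e+02 -1.0e-01  6.2e+00] F [-0.5  0.8 -3.4] gap 28.4 j6 -19.6
```

{"api": "apply_moves", "payload": {
  "targets": "0 0 0 0 0 0.15 1.5;0 0 0 0 0 0.3 1.5;0 0 0 0 0 0.45 1.5;0 0 0 0 0 0.6 1.5;0 0 0 0 0 0.8 1.5"
}}

```text
time: 40.2
tool_pos: [658.1, -104.2, 144.6]
tcp_rot: [179.9, -0.1, 6.2]
ft_force: [-18.7, 2.3, 38.0]
finger_gap: 28.0
```

{"api": "apply_moves", "payload": {
  "targets": "0 0 0 0 0 0 1.5;0 0 0 0 0 -1 1.5;0 0 0 0 0 -4 1.5;0 0 0 0 0 -6 1.5;0 0 0 0 0 -6 1.5"
}}

```text
time: 40.7
tool_pos: [659.8, -104.2, 203.5]
tcp_rot: [179.9, -0.3, 6.2]
ft_force: [0.6, -1.0, -2.2]
finger_gap: 28.6
```

```bash
python3 -c "
from h import *
s=S();plan(491,261,202,6.2)"
```

```text
t 40.7 tcp [ 659.8 -104.2  203.5] [179.9  -0.3   6.2] F [ 0.6 -1.  -2.2] gap 28.6 j6 -19.6
-> (491, 261, 202, 6.2) rot [ 0.002 -0.006 -0.   ] shift cm [-12.84 -38.12   0.  ]
```

{"api": "apply_moves", "payload": {
  "targets": "0 0 0 -1.5 -4.3 0 1.5;0 0 0 -3 -8.6 0 1.5;0 0 0 -4.5 -12.9 0 1.5;0 0 0 -6 -17.2 0 1.5;0 0 0 -7.5 -21.5 0 1.5"
}}

```text
time: 41.2
tool_pos: [558.3, 103.3, 197.6]
tcp_rot: [-180.0, 0.1, 6.2]
ft_force: [0.2, 0.5, -1.9]
finger_gap: 28.5
```

{"api": "apply_moves", "payload": {
  "targets": "0 0 0 -1.5 -4.3 0 1.5;0 0 0 -3 -8.6 0 1.5;0 0 0 -4.5 -12.9 0 1.5;0 0 0 -6 -16.7 0 1.5;0 0 0 -6 -16.7 0 1.5"
}}

```text
time: 41.7
tool_pos: [479.1, 265.5, 197.8]
tcp_rot: [-179.9, 0.2, 6.5]
ft_force: [-0.0, -0.2, -3.1]
finger_gap: 28.6
```

{"api": "apply_moves", "payload": {
  "targets": "0 0 0 0 0 0 1.5;0 0 0 0 0 0 1.5;0 0 0 0 0 0 1.5;0 0 0 0 0 0 1.5;0 0 0 0 0 0 1.5"
}}

```text
time: 42.2
tool_pos: [482.8, 260.8, 199.7]
tcp_rot: [180.0, 0.0, 6.1]
ft_force: [0.7, -0.8, -2.9]
finger_gap: 28.7
```

```bash
python3 -c "
from h import *
s=S();plan(484,261,81,6.2);look('wrist',dict(tray=0),tries=2)"
```

```text
t 42.2 tcp [482.8 260.8 199.7] [180.    0.    6.1] F [ 0.7 -0.8 -2.9] gap 28.7 j6 16.9
-> (484, 261, 81, 6.2) rot [ 0.     0.    -0.002] shift cm [ 1.200e-01 -1.000e-02  1.187e+01]
wrist tray [213.2 303.8] 0.92 [471.9 261.5]
wrist tray [212.1 305.4] 0.95 [473.3 263.1]
```

{"api": "apply_moves", "payload": {
  "targets": "0 0 0 0 0 3 1.5;0 0 0 0 0 6 1.5;0 0 0 0 0 9 1.5;0 0 0 0 0 11 1.5;0 0 0 0 0 11.4 1.5"
}}

```text
time: 42.9
tool_pos: [480.2, 260.6, 82.6]
tcp_rot: [179.9, 0.3, 6.2]
ft_force: [0.1, 0.3, -1.5]
finger_gap: 28.4
```

{"api": "apply_moves", "payload": {
  "targets": "0 0 0 0 0 0.2 1.5;0 0 0 0 0 0.4 1.5;0 0 0 0 0 0.6 1.5;0 0 0 0 0 0.7 1.5;0 0 0 0 0 0.7 1.5"
}}

```text
time: 43.4
tool_pos: [483.1, 261.8, 79.8]
tcp_rot: [-180.0, -0.1, 6.2]
ft_force: [0.2, -0.6, 0.6]
finger_gap: 28.4
```

```bash
python3 -c "
from h import *
s=S()"
```

```text
t 43.4 tcp [483.1 261.8  79.8] [-1.8e+02 -1.0e-01  6.2e+00] F [ 0.2 -0.6  0.6] gap 28.4 j6 16.9
```

{"api": "apply_moves", "payload": {
  "targets": "0 0 0 0 0 0 2.8;0 0 0 0 0 0 3.2;0 0 0 0 0 0 4.5;0 0 0 0 0 0 6.5;0 0 0 0 0 0 8.5",
  "force": 40
}}

```text
time: 43.9
tool_pos: [482.4, 261.5, 78.8]
tcp_rot: [-180.0, -0.0, 6.2]
ft_force: [0.6, 0.2, 0.9]
finger_gap: 72.5
```

{"api": "apply_moves", "payload": {
  "targets": "0 0 0 0 0 0 8.5;0 0 0 0 0 -3 8.5;0 0 0 0 0 -7 8.5;0 0 0 0 0 -11 8.5;0 0 0 0 0 -13 8.5"
}}

```text
time: 44.4
tool_pos: [483.9, 262.1, 213.2]
tcp_rot: [-179.9, -0.3, 6.2]
ft_force: [0.4, 0.3, 0.9]
finger_gap: 85.0
```

```bash
python3 -c "
from h import *
s=S();save('wrist','w17');look('wrist',dict(seater=5,tray=0));look('scene',dict(seater=5,cover0=32))
plan(629.6,171.6,180,6.2)"
```

```text
t 44.4 tcp [483.9 262.1 213.2] [-179.9   -0.3    6.2] F [0.4 0.3 0.9] gap 85.0 j6 16.9
wrist seater [214.5 312.5] 0.65 [485.1 261.2]
wrist tray [ 76.3 502. ] 0.74 [657.8 419.8]
wrist tray [210.4 301.8] 0.72 [473.2 263.5]
scene seater [227.5 400.5] 0.93 [482.5 257.8]
scene cover0 [283.8 363.6] 0.93 [643.7  76. ]
scene cover0 [296.6 330.2] 0.83 [649.9 -11.7]
scene cover0 [311.3 295.8] 0.77 [ 660. -100.]
-> (629.6, 171.6, 180, 6.2) rot [ 0.001  0.003 -0.   ] shift cm [13.78 10.49  2.65]
```

View pics/w17.png

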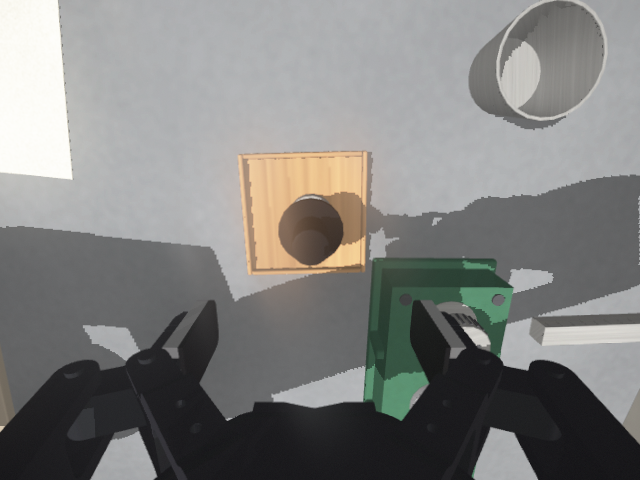

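{"api": "apply_moves", "payload": {
  "targets": "0 0 -0.148 2.8 2.1 0.5 8.5;0 0 -0.296 5.5 4.2 1 8.5;0 0 -0.444 8.3 6.3 1.5 8.5;0 0 -0.592 11 8.4 2 8.5;0 0 -0.74 13.78 10.49 2.6 8.5"
}}

```text
time: 45.25
tool_pos: [631.0, 171.1, 180.8]
tcp_rot: [-179.9, 0.1, 48.9]
ft_force: [0.5, 0.4, 1.0]
finger_gap: 85.1
```

{"api": "apply_moves", "payload": {
  "targets": "0 0 0 0 0 0 8.5;0 0 0 0 0 0 8.5;0 0 0 0 0 0 8.5;0 0 0 0 0 0 8.5;0 0 0 0 0 0 8.5"
}}

```text
time: 45.75
tool_pos: [630.3, 172.9, 183.2]
tcp_rot: [180.0, -0.0, 48.6]
ft_force: [0.5, 1.0, 0.3]
finger_gap: 84.8
```

```bash
python3 -c "
from h import *
look('wrist',dict(plug_grip=86),tries=5)
s=S();plan(629.5,171.3,80,s['tcp_rot'][2])"
```

```text
wrist plug_grip [245.6 309.3] 0.83 [628.8 169.6]
wrist plug_grip [244.  309.1] 0.68 [628.  170.1]
wrist plug_grip [244.5 310.6] 0.81 [629.1 170.5]
wrist plug_grip [246.2 312.4] 0.97 [631.  170.5]
wrist plug_grip [242.  313.8] 0.83 [629.2 173.4]
t 46.25 tcp [630.7 172.1 182.8] [180.   -0.   48.6] F [-0.2 -0.3 -0.3] gap 85.1 j6 -37.8
-> (629.5, 171.3, 80, np.float64(48.581813020127036)) rot [ 0. -0. -0.] shift cm [-0.14 -0.04 10.28]
```

{"api": "apply_moves", "payload": {
  "targets": "0 0 -0.148 -0.14 -0.04 0 8.5;0 0 -0.296 -0.14 -0.04 1 8.5;0 0 -0.444 -0.14 -0.04 2 8.5;0 0 -0.592 -0.14 -0.04 3 8.5;0 0 -0.74 -0.14 -0.04 4 8.5"
}}

```text
time: 46.75
tool_pos: [629.5, 171.2, 142.4]
tcp_rot: [180.0, 0.0, 91.3]
ft_force: [0.4, -0.0, 0.1]
finger_gap: 84.9
```

{"api": "apply_moves", "payload": {
  "targets": "0 0 -0.148 0 0 0.5 8.5;0 0 -0.296 0 0 1 8.5;0 0 -0.444 0 0 1.5 8.5;0 0 -0.592 0 0 2 8.5;0 0 -0.74 0 0 2.5 8.5"
}}

```text
time: 47.25
tool_pos: [629.5, 171.2, 117.5]
tcp_rot: [-180.0, -0.0, 133.7]
ft_force: [0.0, -0.2, 0.1]
finger_gap: 84.9
```

{"api": "apply_moves", "payload": {
  "targets": "0 0 -0.148 0 0 0.5 8.5;0 0 -0.296 0 0 1 8.5;0 0 -0.3 0 0 1.5 8.5;0 0 -0.3 0 0 1.5 8.5;0 0 -0.3 0 0 1.5 8.5"
}}

```text
time: 47.75
tool_pos: [629.4, 171.2, 102.7]
tcp_rot: [-180.0, -0.0, 150.4]
ft_force: [0.6, -0.2, 0.1]
finger_gap: 85.3
```

```bash
python3 -c "
from h import *
s=S();plan(629.5,171.3,79,s['tcp_rot'][2])"
```

```text
t 47.75 tcp [629.4 171.2 102.7] [-180.    -0.   150.4] F [ 0.6 -0.2  0.1] gap 85.3 j6 -139.7
-> (629.5, 171.3, 79, np.float64(150.3710034156489)) rot [-0. -0.  0.] shift cm [-0.01  0.01  2.37]
```

Descend, grip, then turn one trial call.

{"api": "apply_moves", "payload": {
  "targets": "0 0 0 0 0 0.8 8.5;0 0 0 0 0 1.6 8.5;0 0 0 0 0 2.3 8.5;0 0 0 0 0 2.3 7;0 0 0 0 0 2.3 6"
}}

```text
time: 48.25
tool_pos: [629.1, 171.2, 79.2]
tcp_rot: [-180.0, -0.0, 150.6]
ft_force: [-0.8, -0.1, -0.1]
finger_gap: 60.4
```

{"api": "apply_moves", "payload": {
  "targets": "0 0 0 0 0 0 5;0 0 0 0 0 0 4;0 0 0 0 0 0 4;0 0 0 0 0 0 4;0 0 0 0 0 0 4",
  "force": 50
}}

```text
time: 48.75
tool_pos: [630.6, 170.9, 80.9]
tcp_rot: [179.9, 0.1, 150.6]
ft_force: [4.2, -4.6, 2.7]
finger_gap: 48.3
```

```bash
python3 -c "
from h import *
s=S();print(s['wrist_torque'])"
```

```text
t 48.75 tcp [630.6 170.9  80.9] [1.799e+02 1.000e-01 1.506e+02] F [ 4.2 -4.6  2.7] gap 48.3 j6 -139.9
[-0.69674702 -0.61149481 -0.01741975]
```

{"api": "apply_moves", "payload": {
  "targets": "0 0 0.148 0 0 0.012 4;0 0 0.296 0 0 0.024 4;0 0 0.444 0 0 0.036 4;0 0 0.592 0 0 0.048 4;0 0 0.74 0 0 0.06 4"
}}

```text
time: 49.25
tool_pos: [630.6, 171.0, 80.3]
tcp_rot: [179.9, 0.1, 107.8]
ft_force: [3.4, -3.0, 4.0]
finger_gap: 48.0
```

```bash
python3 -c "
from h import *
s=S();print(s['wrist_torque'])"
```

```text
t 49.25 tcp [630.6 171.   80.3] [1.799e+02 1.000e-01 1.078e+02] F [ 3.4 -3.   4. ] gap 48.0 j6 -97.1
[-0.59702516 -0.4966733   0.13292047]
```

{"api": "apply_moves", "payload": {
  "targets": "0 0 0.148 0 0 0.012 4;0 0 0.296 0 0 0.024 4;0 0 0.444 0 0 0.036 4;0 0 0.592 0 0 0.048 4;0 0 0.74 0 0 0.06 4"
}}

```text
time: 49.75
tool_pos: [630.6, 171.1, 79.7]
tcp_rot: [179.9, -0.1, 65.4]
ft_force: [3.0, -3.4, 3.4]
finger_gap: 47.9
```

{"api": "apply_moves", "payload": {
  "targets": "0 0 0.148 0 0 0.012 4;0 0 0.296 0 0 0.024 4;0 0 0.444 0 0 0.036 4;0 0 0.592 0 0 0.048 4;0 0 0.74 0 0 0.06 4"
}}

```text
time: 50.25
tool_pos: [630.7, 171.2, 79.1]
tcp_rot: [179.9, -0.1, 23.0]
ft_force: [4.3, -2.1, 3.0]
finger_gap: 48.4
```

{"api": "apply_moves", "payload": {
  "targets": "0 0 0.148 0 0 0.012 4;0 0 0.296 0 0 0.024 4;0 0 0.444 0 0 0.036 4;0 0 0.592 0 0 0.048 4;0 0 0.74 0 0 0.06 4"
}}

```text
time: 50.75
tool_pos: [630.8, 171.1, 78.5]
tcp_rot: [-179.9, -0.2, -19.4]
ft_force: [4.6, -3.2, 1.8]
finger_gap: 48.1
```

{"api": "apply_moves", "payload": {
  "targets": "0 0 0.148 0 0 0.012 4;0 0 0.296 0 0 0.024 4;0 0 0.444 0 0 0.036 4;0 0 0.592 0 0 0.048 4;0 0 0.74 0 0 0.06 4"
}}

```text
time: 51.25
tool_pos: [630.9, 171.0, 77.9]
tcp_rot: [-179.8, -0.1, -61.8]
ft_force: [4.5, -2.8, 2.0]
finger_gap: 48.3
```

{"api": "apply_moves", "payload": {
  "targets": "0 0 0.148 0 0 0.012 4;0 0 0.296 0 0 0.024 4;0 0 0.444 0 0 0.036 4;0 0 0.592 0 0 0.048 4;0 0 0.74 0 0 0.06 4"
}}

```text
time: 51.75
tool_pos: [630.8, 170.9, 77.3]
tcp_rot: [-179.8, 0.0, -104.2]
ft_force: [4.2, -3.0, 3.1]
finger_gap: 48.2
```

```bash
python3 -c "
from h import *
s=S();print(s['wrist_torque'])"
```

```text
t 51.75 tcp [630.8 170.9  77.3] [-179.8    0.  -104.2] F [ 4.2 -3.   3.1] gap 48.2 j6 114.9
[-0.65741423 -0.72799985  0.09267572]
```

{"api": "apply_moves", "payload": {
  "targets": "0 0 0.1 0 0 0.01 4;0 0 0.2 0 0 0.02 4;0 0 0.3 0 0 0.03 4;0 0 0.4 0 0 0.035 4;0 0 0.5 0 0 0.04 4"
}}

```text
time: 52.25
tool_pos: [630.8, 170.9, 76.9]
tcp_rot: [-179.9, 0.1, -132.7]
ft_force: [3.8, -4.1, 2.9]
finger_gap: 48.3
```

{"api": "apply_moves", "payload": {
  "targets": "0 0 0 0 0 0 5;0 0 0 0 0 0 7;0 0 0 0 0 0 8.5;0 0 0 0 0 0 8.5;0 0 0 0 0 0 8.5"
}}

```text
time: 52.75
tool_pos: [629.1, 171.4, 75.5]
tcp_rot: [180.0, -0.0, -132.4]
ft_force: [0.2, -0.0, 0.0]
finger_gap: 85.3
```

{"api": "apply_moves", "payload": {
  "targets": "0 0 -0.148 0 0 0 8.5;0 0 -0.296 0 0 0 8.5;0 0 -0.444 0 0 0 8.5;0 0 -0.592 0 0 0 8.5;0 0 -0.74 0 0 0 8.5"
}}

```text
time: 53.25
tool_pos: [629.3, 171.3, 75.7]
tcp_rot: [180.0, 0.0, -89.7]
ft_force: [-0.0, 1.6, -0.6]
finger_gap: 85.0
```

{"api": "apply_moves", "payload": {
  "targets": "0 0 -0.148 0 0 0 8.5;0 0 -0.296 0 0 0 8.5;0 0 -0.444 0 0 0 8.5;0 0 -0.592 0 0 0 8.5;0 0 -0.74 0 0 0 8.5"
}}

```text
time: 53.75
tool_pos: [629.3, 171.3, 75.7]
tcp_rot: [180.0, 0.0, -47.3]
ft_force: [-0.1, 0.0, 0.2]
finger_gap: 85.0
```

{"api": "apply_moves", "payload": {
  "targets": "0 0 -0.148 0 0 0 8.5;0 0 -0.296 0 0 0 8.5;0 0 -0.444 0 0 0 8.5;0 0 -0.592 0 0 0 8.5;0 0 -0.74 0 0 0 8.5"
}}

```text
time: 54.25
tool_pos: [629.3, 171.4, 75.7]
tcp_rot: [180.0, 0.0, -4.9]
ft_force: [-0.5, -0.1, 0.1]
finger_gap: 85.2
```

{"api": "apply_moves", "payload": {
  "targets": "0 0 -0.148 0 0 0 8.5;0 0 -0.296 0 0 0 8.5;0 0 -0.444 0 0 0 8.5;0 0 -0.592 0 0 0 8.5;0 0 -0.74 0 0 0 8.5"
}}

```text
time: 54.75
tool_pos: [629.3, 171.4, 75.7]
tcp_rot: [-180.0, 0.0, 37.5]
ft_force: [-0.7, 0.3, -0.3]
finger_gap: 84.8
```

{"api": "apply_moves", "payload": {
  "targets": "0 0 -0.148 0 0 0 8.5;0 0 -0.296 0 0 0 8.5;0 0 -0.444 0 0 0 8.5;0 0 -0.592 0 0 0 8.5;0 0 -0.74 0 0 0 8.5"
}}

```text
time: 55.25
tool_pos: [629.3, 171.4, 75.7]
tcp_rot: [-180.0, 0.0, 79.9]
ft_force: [1.1, 0.1, -0.2]
finger_gap: 85.1
```

{"api": "apply_moves", "payload": {
  "targets": "0 0 -0.148 0 0 0 8.5;0 0 -0.296 0 0 0 8.5;0 0 -0.444 0 0 0 8.5;0 0 -0.592 0 0 0 8.5;0 0 -0.74 0 0 0 8.5"
}}

```text
time: 55.75
tool_pos: [629.3, 171.4, 75.7]
tcp_rot: [-180.0, -0.0, 122.3]
ft_force: [-0.4, 0.4, 0.3]
finger_gap: 84.8
```

{"api": "apply_moves", "payload": {
  "targets": "0 0 -0.148 0 0 0 8.5;0 0 -0.296 0 0 0 8.5;0 0 -0.444 0 0 0 8.5;0 0 -0.5 0 0 0 8.5;0 0 -0.5 0 0 0 8.5"
}}

```text
time: 56.25
tool_pos: [629.3, 171.4, 75.7]
tcp_rot: [-180.0, -0.0, 150.6]
ft_force: [-0.4, 0.7, -0.4]
finger_gap: 85.0
```

```bash
python3 -c "
from h import *
s=S();print(s['wrist_torque'])"
```

```text
t 56.25 tcp [629.3 171.4  75.7] [-180.    -0.   150.6] F [-0.4  0.7 -0.4] gap 85.0 j6 -139.9
[-0.01726577 -0.03752141 -0.04676354]
```

{"api": "apply_moves", "payload": {
  "targets": "0 0 0 -0.1 0 0 6;0 0 0 -0.1 0 0 4;0 0 0 -0.1 0 0 4;0 0 0 -0.1 0 0 4;0 0 0 -0.1 0 0 4"
}}

```text
time: 56.75
tool_pos: [630.6, 170.6, 76.2]
tcp_rot: [180.0, 0.0, 150.5]
ft_force: [-0.1, -1.6, 3.3]
finger_gap: 47.9
```

{"api": "apply_moves", "payload": {
  "targets": "0 0 0.148 0 0 0.012 4;0 0 0.296 0 0 0.024 4;0 0 0.444 0 0 0.036 4;0 0 0.592 0 0 0.048 4;0 0 0.74 0 0 0.06 4"
}}

```text
time: 57.25
tool_pos: [630.5, 170.8, 75.7]
tcp_rot: [180.0, 0.0, 107.8]
ft_force: [-1.4, -0.4, 3.9]
finger_gap: 48.3
```

{"api": "apply_moves", "payload": {
  "targets": "0 0 0.148 0 0 0.012 4;0 0 0.296 0 0 0.024 4;0 0 0.444 0 0 0.036 4;0 0 0.592 0 0 0.048 4;0 0 0.74 0 0 0.06 4"
}}

```text
time: 57.75
tool_pos: [630.6, 171.0, 75.1]
tcp_rot: [180.0, -0.0, 65.4]
ft_force: [-1.3, 0.0, 4.0]
finger_gap: 48.1
```

{"api": "apply_moves", "payload": {
  "targets": "0 0 0.148 0 0 0.012 4;0 0 0.296 0 0 0.024 4;0 0 0.444 0 0 0.036 4;0 0 0.592 0 0 0.048 4;0 0 0.74 0 0 0.06 4"
}}

```text
time: 58.25
tool_pos: [630.7, 171.2, 74.5]
tcp_rot: [-180.0, -0.1, 23.0]
ft_force: [-0.5, 1.7, 3.9]
finger_gap: 48.1
```

{"api": "apply_moves", "payload": {
  "targets": "0 0 0.148 0 0 0.012 4;0 0 0.296 0 0 0.024 4;0 0 0.444 0 0 0.036 4;0 0 0.592 0 0 0.048 4;0 0 0.74 0 0 0.06 4"
}}

```text
time: 58.75
tool_pos: [630.9, 171.2, 74.0]
tcp_rot: [-179.9, -0.1, -19.4]
ft_force: [1.0, 0.7, 2.9]
finger_gap: 48.0
```

{"api": "apply_moves", "payload": {
  "targets": "0 0 0.148 0 0 0.012 4;0 0 0.296 0 0 0.024 4;0 0 0.444 0 0 0.036 4;0 0 0.592 0 0 0.048 4;0 0 0.74 0 0 0.06 4"
}}

```text
time: 59.25
tool_pos: [631.1, 171.1, 73.4]
tcp_rot: [-179.9, -0.0, -61.8]
ft_force: [2.4, 0.4, 2.7]
finger_gap: 48.3
```

{"api": "apply_moves", "payload": {
  "targets": "0 0 0.148 0 0 0.012 4;0 0 0.296 0 0 0.024 4;0 0 0.444 0 0 0.036 4;0 0 0.592 0 0 0.048 4;0 0 0.74 0 0 0.06 4"
}}

```text
time: 59.75
tool_pos: [631.1, 170.9, 72.7]
tcp_rot: [-179.9, 0.0, -104.2]
ft_force: [2.4, -1.2, 2.3]
finger_gap: 48.2
```

{"api": "apply_moves", "payload": {
  "targets": "0 0 0.1 0 0 0.01 4;0 0 0.2 0 0 0.02 4;0 0 0.3 0 0 0.03 4;0 0 0.4 0 0 0.035 4;0 0 0.5 0 0 0.04 4"
}}

```text
time: 60.25
tool_pos: [631.1, 170.7, 72.4]
tcp_rot: [-179.9, 0.1, -132.7]
ft_force: [1.1, -2.3, 3.0]
finger_gap: 48.4
```

```bash
python3 -c "
from h import *
s=S();print(s['wrist_torque'])"
```

```text
t 60.25 tcp [631.1 170.7  72.4] [-1.799e+02  1.000e-01 -1.327e+02] F [ 1.1 -2.3  3. ] gap 48.4 j6 143.4
[-0.16315072 -0.20188014  0.0981182 ]
```

{"api": "apply_moves", "payload": {
  "targets": "0 0 0 0 0 0 5;0 0 0 0 0 0 7;0 0 0 0 0 0 8.5;0 0 0 0 0 0 8.5;0 0 0 0 0 0 8.5"
}}

```text
time: 60.75
tool_pos: [630.2, 170.8, 71.6]
tcp_rot: [180.0, -0.0, -132.4]
ft_force: [0.0, -0.3, 0.2]
finger_gap: 85.0
```

{"api": "apply_moves", "payload": {
  "targets": "0 0 -0.148 0 0 0 8.5;0 0 -0.296 0 0 0 8.5;0 0 -0.444 0 0 0 8.5;0 0 -0.592 0 0 0 8.5;0 0 -0.74 0 0 0 8.5"
}}

```text
time: 61.25
tool_pos: [630.2, 170.8, 71.7]
tcp_rot: [180.0, 0.0, -89.7]
ft_force: [-0.4, -0.1, -0.6]
finger_gap: 84.9
```

{"api": "apply_moves", "payload": {
  "targets": "0 0 -0.148 0 0 0 8.5;0 0 -0.296 0 0 0 8.5;0 0 -0.444 0 0 0 8.5;0 0 -0.592 0 0 0 8.5;0 0 -0.74 0 0 0 8.5"
}}

```text
time: 61.75
tool_pos: [630.2, 170.8, 71.7]
tcp_rot: [180.0, 0.0, -47.3]
ft_force: [-0.4, -1.0, 0.4]
finger_gap: 84.8
```

{"api": "apply_moves", "payload": {
  "targets": "0 0 -0.148 0 0 0 8.5;0 0 -0.296 0 0 0 8.5;0 0 -0.444 0 0 0 8.5;0 0 -0.592 0 0 0 8.5;0 0 -0.74 0 0 0 8.5"
}}

```text
time: 62.25
tool_pos: [630.3, 170.8, 71.7]
tcp_rot: [180.0, 0.0, -4.9]
ft_force: [0.1, 0.5, 0.5]
finger_gap: 84.8
```

{"api": "apply_moves", "payload": {
  "targets": "0 0 -0.148 0 0 0 8.5;0 0 -0.296 0 0 0 8.5;0 0 -0.444 0 0 0 8.5;0 0 -0.592 0 0 0 8.5;0 0 -0.74 0 0 0 8.5"
}}

```text
time: 62.75
tool_pos: [630.2, 170.8, 71.7]
tcp_rot: [-180.0, 0.0, 37.5]
ft_force: [-0.0, -0.1, -0.2]
finger_gap: 85.1
```

{"api": "apply_moves", "payload": {
  "targets": "0 0 -0.148 0 0 0 8.5;0 0 -0.296 0 0 0 8.5;0 0 -0.444 0 0 0 8.5;0 0 -0.592 0 0 0 8.5;0 0 -0.74 0 0 0 8.5"
}}

```text
time: 63.25
tool_pos: [630.3, 170.8, 71.7]
tcp_rot: [-180.0, 0.0, 79.9]
ft_force: [-0.5, -1.0, -0.5]
finger_gap: 85.1
```

{"api": "apply_moves", "payload": {
  "targets": "0 0 -0.148 0 0 0 8.5;0 0 -0.296 0 0 0 8.5;0 0 -0.444 0 0 0 8.5;0 0 -0.592 0 0 0 8.5;0 0 -0.74 0 0 0 8.5"
}}

```text
time: 63.75
tool_pos: [630.3, 170.8, 71.8]
tcp_rot: [-180.0, -0.0, 122.3]
ft_force: [-0.3, -0.3, 0.3]
finger_gap: 84.8
```

{"api": "apply_moves", "payload": {
  "targets": "0 0 -0.148 0 0 0 8.5;0 0 -0.296 0 0 0 8.5;0 0 -0.444 0 0 0 8.5;0 0 -0.5 0 0 0 8.5;0 0 -0.5 0 0 0 8.5"
}}

```text
time: 64.25
tool_pos: [630.3, 170.8, 71.7]
tcp_rot: [-180.0, -0.0, 150.6]
ft_force: [0.6, -0.2, -0.0]
finger_gap: 84.9
```

{"api": "apply_moves", "payload": {
  "targets": "0 0 0 0 0 0 6;0 0 0 0 0 0 4;0 0 0 0 0 0 4;0 0 0 0 0 0 4;0 0 0 0 0 0 4"
}}

```text
time: 64.75
tool_pos: [630.7, 170.6, 72.3]
tcp_rot: [180.0, 0.0, 150.5]
ft_force: [-1.0, -1.4, 3.9]
finger_gap: 48.0
```

{"api": "apply_moves", "payload": {
  "targets": "0 0 0.148 0 0 0.012 4;0 0 0.296 0 0 0.024 4;0 0 0.444 0 0 0.036 4;0 0 0.592 0 0 0.048 4;0 0 0.74 0 0 0.06 4"
}}

```text
time: 65.25
tool_pos: [630.5, 170.8, 71.7]
tcp_rot: [180.0, 0.0, 107.8]
ft_force: [-1.8, -1.4, 5.1]
finger_gap: 48.7
```

{"api": "apply_moves", "payload": {
  "targets": "0 0 0.148 0 0 0.012 4;0 0 0.296 0 0 0.024 4;0 0 0.444 0 0 0.036 4;0 0 0.592 0 0 0.048 4;0 0 0.74 0 0 0.06 4"
}}

```text
time: 65.75
tool_pos: [630.5, 171.0, 71.1]
tcp_rot: [180.0, -0.0, 65.4]
ft_force: [-0.5, 0.1, 3.3]
finger_gap: 48.1
```

{"api": "apply_moves", "payload": {
  "targets": "0 0 0.148 0 0 0.012 4;0 0 0.296 0 0 0.024 4;0 0 0.444 0 0 0.036 4;0 0 0.592 0 0 0.048 4;0 0 0.74 0 0 0.06 4"
}}

```text
time: 66.25
tool_pos: [630.7, 171.2, 70.5]
tcp_rot: [-180.0, -0.1, 23.0]
ft_force: [-0.6, 0.0, 4.3]
finger_gap: 48.3
```

{"api": "apply_moves", "payload": {
  "targets": "0 0 0.148 0 0 0.012 4;0 0 0.296 0 0 0.024 4;0 0 0.444 0 0 0.036 4;0 0 0.592 0 0 0.048 4;0 0 0.74 0 0 0.06 4"
}}

```text
time: 66.75
tool_pos: [630.9, 171.2, 69.9]
tcp_rot: [-179.9, -0.1, -19.4]
ft_force: [1.3, 1.5, 3.2]
finger_gap: 48.3
```

```bash
python3 -c "
from h import *
s=S();print(s['wrist_torque'])"
```

```text
t 66.75 tcp [630.9 171.2  69.9] [-1.799e+02 -1.000e-01 -1.940e+01] F [1.3 1.5 3.2] gap 48.3 j6 30.0
[ 0.02302105 -0.10061466  0.14678308]
```

{"api": "apply_moves", "payload": {
  "targets": "0 0 0.148 0 0 0.012 4;0 0 0.296 0 0 0.024 4;0 0 0.444 0 0 0.036 4;0 0 0.592 0 0 0.048 4;0 0 0.74 0 0 0.06 4"
}}

```text
time: 67.25
tool_pos: [631.1, 171.1, 69.4]
tcp_rot: [-179.9, -0.0, -61.8]
ft_force: [1.0, 0.5, 1.9]
finger_gap: 48.3
```

```bash
python3 -c "
from h import *
s=S();print(s['wrist_torque'])"
```

```text
t 67.25 tcp [631.1 171.1  69.4] [-179.9   -0.   -61.8] F [1.  0.5 1.9] gap 48.3 j6 72.4
[-0.01707999 -0.27792695  0.10385102]
```

{"api": "apply_moves", "payload": {
  "targets": "0 0 0.148 0 0 0.012 4;0 0 0.296 0 0 0.024 4;0 0 0.444 0 0 0.036 4;0 0 0.592 0 0 0.048 4;0 0 0.74 0 0 0.06 4"
}}

```text
time: 67.75
tool_pos: [631.1, 170.8, 68.8]
tcp_rot: [-179.9, 0.0, -104.2]
ft_force: [1.3, -0.7, 2.1]
finger_gap: 48.0
```

```bash
python3 -c "
from h import *
s=S();print(s['wrist_torque'])"
```

```text
t 67.75 tcp [631.1 170.8  68.8] [-179.9    0.  -104.2] F [ 1.3 -0.7  2.1] gap 48.0 j6 114.8
[-0.21492018 -0.23008944  0.07361485]
```

{"api": "apply_moves", "payload": {
  "targets": "0 0 0.1 0 0 0.01 4;0 0 0.2 0 0 0.02 4;0 0 0.3 0 0 0.03 4;0 0 0.4 0 0 0.035 4;0 0 0.5 0 0 0.04 4"
}}

```text
time: 68.25
tool_pos: [631.0, 170.7, 68.3]
tcp_rot: [-179.9, 0.1, -132.7]
ft_force: [0.7, -1.3, 3.7]
finger_gap: 48.5
```

```bash
python3 -c "
from h import *
s=S();print(s['wrist_torque'])"
```

```text
t 68.25 tcp [631.  170.7  68.3] [-1.799e+02  1.000e-01 -1.327e+02] F [ 0.7 -1.3  3.7] gap 48.5 j6 143.4
[-0.22881148 -0.12801892  0.0929066 ]
```

{"api": "apply_moves", "payload": {
  "targets": "0 0 0 0 0 0 5;0 0 0 0 0 0 7;0 0 0 0 0 0 8.5;0 0 0 0 0 0 8.5;0 0 0 0 0 0 8.5"
}}

```text
time: 68.75
tool_pos: [630.1, 170.8, 67.6]
tcp_rot: [180.0, -0.0, -132.4]
ft_force: [-0.4, 1.0, 0.3]
finger_gap: 85.1
```

{"api": "apply_moves", "payload": {
  "targets": "0 0 -0.148 0 0 0 8.5;0 0 -0.296 0 0 0 8.5;0 0 -0.444 0 0 0 8.5;0 0 -0.592 0 0 0 8.5;0 0 -0.74 0 0 0 8.5"
}}

```text
time: 69.25
tool_pos: [630.3, 170.8, 67.7]
tcp_rot: [180.0, -0.0, -89.7]
ft_force: [-0.8, 0.6, -0.2]
finger_gap: 84.9
```

{"api": "apply_moves", "payload": {
  "targets": "0 0 -0.148 0 0 0 8.5;0 0 -0.296 0 0 0 8.5;0 0 -0.444 0 0 0 8.5;0 0 -0.592 0 0 0 8.5;0 0 -0.74 0 0 0 8.5"
}}

```text
time: 69.75
tool_pos: [630.3, 170.8, 67.7]
tcp_rot: [180.0, 0.0, -47.3]
ft_force: [-1.2, 0.2, 0.4]
finger_gap: 84.9
```

{"api": "apply_moves", "payload": {
  "targets": "0 0 -0.148 0 0 0 8.5;0 0 -0.296 0 0 0 8.5;0 0 -0.444 0 0 0 8.5;0 0 -0.592 0 0 0 8.5;0 0 -0.74 0 0 0 8.5"
}}

```text
time: 70.25
tool_pos: [630.3, 170.8, 67.7]
tcp_rot: [-180.0, 0.0, -4.9]
ft_force: [-0.4, 0.3, 1.0]
finger_gap: 85.1
```

{"api": "apply_moves", "payload": {
  "targets": "0 0 -0.148 0 0 0 8.5;0 0 -0.296 0 0 0 8.5;0 0 -0.444 0 0 0 8.5;0 0 -0.592 0 0 0 8.5;0 0 -0.74 0 0 0 8.5"
}}

```text
time: 70.75
tool_pos: [630.3, 170.8, 67.7]
tcp_rot: [-180.0, 0.0, 37.5]
ft_force: [-0.5, 0.3, 0.0]
finger_gap: 84.9
```

{"api": "apply_moves", "payload": {
  "targets": "0 0 -0.148 0 0 0 8.5;0 0 -0.296 0 0 0 8.5;0 0 -0.444 0 0 0 8.5;0 0 -0.592 0 0 0 8.5;0 0 -0.74 0 0 0 8.5"
}}

```text
time: 71.25
tool_pos: [630.3, 170.8, 67.7]
tcp_rot: [-180.0, 0.0, 79.9]
ft_force: [-0.7, -0.2, 0.2]
finger_gap: 85.1
```

{"api": "apply_moves", "payload": {
  "targets": "0 0 -0.148 0 0 0 8.5;0 0 -0.296 0 0 0 8.5;0 0 -0.444 0 0 0 8.5;0 0 -0.592 0 0 0 8.5;0 0 -0.74 0 0 0 8.5"
}}

```text
time: 71.75
tool_pos: [630.3, 170.8, 67.7]
tcp_rot: [-180.0, -0.0, 122.3]
ft_force: [-0.3, -0.7, 0.6]
finger_gap: 85.1
```

{"api": "apply_moves", "payload": {
  "targets": "0 0 -0.148 0 0 0 8.5;0 0 -0.296 0 0 0 8.5;0 0 -0.444 0 0 0 8.5;0 0 -0.5 0 0 0 8.5;0 0 -0.5 0 0 0 8.5"
}}

```text
time: 72.25
tool_pos: [630.3, 170.8, 67.7]
tcp_rot: [-180.0, -0.0, 150.6]
ft_force: [0.0, -0.2, -0.5]
finger_gap: 85.0
```

{"api": "apply_moves", "payload": {
  "targets": "0 0 0 0 0 0 6;0 0 0 0 0 0 4;0 0 0 0 0 0 4;0 0 0 0 0 0 4;0 0 0 0 0 0 4"
}}

```text
time: 72.75
tool_pos: [630.7, 170.7, 68.3]
tcp_rot: [180.0, 0.0, 150.5]
ft_force: [-0.6, -1.5, 3.6]
finger_gap: 48.4
```

{"api": "apply_moves", "payload": {
  "targets": "0 0 0.148 0 0 0.012 4;0 0 0.296 0 0 0.024 4;0 0 0.444 0 0 0.036 4;0 0 0.592 0 0 0.048 4;0 0 0.74 0 0 0.06 4"
}}

```text
time: 73.25
tool_pos: [630.5, 170.8, 67.6]
tcp_rot: [180.0, 0.0, 107.8]
ft_force: [-0.4, -0.5, 4.9]
finger_gap: 48.2
```

```bash
python3 -c "
from h import *
s=S();print(s['wrist_torque'])"
```

```text
t 73.25 tcp [630.5 170.8  67.6] [180.    0.  107.8] F [-0.4 -0.5  4.9] gap 48.2 j6 -97.2
[-0.12980824  0.21323106  0.11744085]
```

{"api": "apply_moves", "payload": {
  "targets": "0 0 0.1 0 0 0.01 4;0 0 0.2 0 0 0.02 4;0 0 0.3 0 0 0.03 4;0 0 0.4 0 0 0.035 4;0 0 0.5 0 0 0.04 4"
}}

```text
time: 73.75
tool_pos: [630.6, 171.0, 67.3]
tcp_rot: [180.0, -0.0, 79.3]
ft_force: [-0.9, -0.7, 4.9]
finger_gap: 47.9
```

```bash
python3 -c "
from h import *
s=S();print(s['wrist_torque'])"
```

```text
t 73.75 tcp [630.6 171.   67.3] [180.   -0.   79.3] F [-0.9 -0.7  4.9] gap 47.9 j6 -68.6
[-0.00925042  0.25985292  1.39245254]
```

{"api": "apply_moves", "payload": {
  "targets": "0 0 0.05 0 0 0 4;0 0 0.1 0 0 0 4;0 0 0.15 0 0 0 4;0 0 0.2 0 0 0 4;0 0 0.25 0 0 0 4",
  "force": 70
}}

```text
time: 74.25
tool_pos: [633.1, 169.7, 67.6]
tcp_rot: [179.7, -0.1, 65.1]
ft_force: [11.1, -4.6, -3.6]
finger_gap: 47.5
```

```bash
python3 -c "
from h import *
s=S();print(s['wrist_torque'])"
```

```text
t 74.25 tcp [633.1 169.7  67.6] [ 1.797e+02 -1.000e-01  6.510e+01] F [11.1 -4.6 -3.6] gap 47.5 j6 -54.5
[-0.79838111 -1.70424542  1.2915097 ]
```

{"api": "apply_moves", "payload": {
  "targets": "0 0 0 0 0 0 5;0 0 0 0 0 0 7;0 0 0 0 0 0 8.5;0 0 0 0 0 0 8.5;0 0 0 0 0 0 8.5"
}}

```text
time: 74.75
tool_pos: [630.1, 170.9, 66.7]
tcp_rot: [-180.0, 0.0, 65.2]
ft_force: [-0.2, -0.5, -0.5]
finger_gap: 85.4
```

{"api": "apply_moves", "payload": {
  "targets": "0 0 0 0 0 -2 8.5;0 0 0 0 0 -5 8.5;0 0 0 0 0 -9 8.5;0 0 0 0 0 -13 8.5;0 0 0 0 0 -16 8.5"
}}

```text
time: 75.25
tool_pos: [630.9, 171.0, 230.1]
tcp_rot: [179.9, -0.1, 65.2]
ft_force: [1.0, -0.1, 0.4]
finger_gap: 84.8
```

```bash
python3 -c "
from h import *
s=S();im=save('wrist','w20');im2=save('scene','s20')
a=cv2.resize(im2[170:350,240:460,::-1],(660,540),interpolation=cv2.INTER_CUBIC)
cv2.imwrite('pics/fin.png',a)
look('scene',dict(cover0=32,plug_grip=73,seater=5));look('top',dict(cover0=32,plug_grip=73,seater=5,oil_bottle=0,tin=0))"
```

```text
t 75.25 tcp [630.9 171.  230.1] [ 1.799e+02 -1.000e-01  6.520e+01] F [ 1.  -0.1  0.4] gap 84.8 j6 -54.6
scene cover0 [308.5 294.1] 0.82 [ 651.  -100.9]
scene cover0 [296.  330.7] 0.78 [648.7  -9.9]
scene cover0 [283.3 365.4] 0.64 [643.9  80.5]
scene plug_grip [254.8 399.9] 0.67 [625. 177.]
scene plug_grip [283.  364.9] 0.45 [673.4  63.8]
scene seater [227.3 401.6] 0.83 [483.  260.9]
scene seater [256.2 401.6] 0.56 [576.6 213.1]
top cover0 [189.9 361.3] 0.75 [ 662.8 -103. ]
top cover0 [202.2 290.1] 0.72 [633.6  86.1]
top cover0 [195.7 327.7] 0.66 [649.  -13.7]
top plug_grip [202.4 255.5] 0.67 [628.8 173.1]
top plug_grip [202.4 166.5] 0.46 [633.6 404.2]
top seater [260.8 229.2] 0.83 [482.8 252.6]
top oil_bottle [213.5 478. ] 0.96 [ 597.8 -419.8]
top tin [200.8 169. ] 0.64 [648.9 417.5]
```

View pics/fin.png

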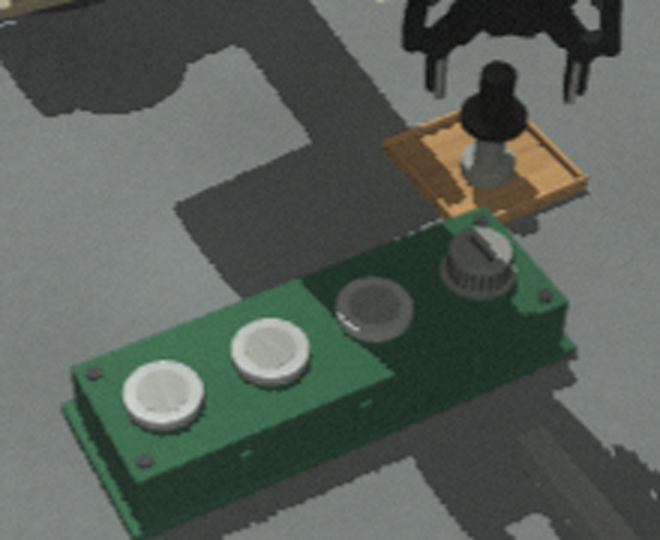

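{"api": "apply_moves", "payload": {
  "targets": "0 0 0.148 0 0 3 8.5;0 0 0.296 0 0 6 8.5;0 0 0.444 0 0 10 8.5;0 0 0.592 0 0 13 8.5;0 0 0.74 0 0 15.8 8.5"
}}

```text
time: 76.35
tool_pos: [629.5, 170.6, 66.5]
tcp_rot: [-180.0, 0.1, 22.5]
ft_force: [0.4, -0.8, -0.9]
finger_gap: 84.9
```

{"api": "apply_moves", "payload": {
  "targets": "0 0 0 0 0 0 6;0 0 0 0 0 0 4;0 0 0 0 0 0 4;0 0 0 0 0 0 4;0 0 0 0 0 0 4",
  "force": 50
}}

```text
time: 76.85
tool_pos: [631.0, 170.9, 71.1]
tcp_rot: [180.0, -0.1, 22.9]
ft_force: [-5.4, -2.0, 5.1]
finger_gap: 47.9
```

{"api": "apply_moves", "payload": {
  "targets": "0 0 0.03 0 0 0 4;0 0 0.06 0 0 0 4;0 0 0.09 0 0 0 4;0 0 0.12 0 0 0 4;0 0 0.15 0 0 0 4"
}}

```text
time: 77.35
tool_pos: [631.3, 169.8, 71.0]
tcp_rot: [179.8, -0.1, 14.4]
ft_force: [-5.4, -4.4, 2.8]
finger_gap: 47.8
```

```bash
python3 -c "
from h import *
s=S();print(s['wrist_torque'])"
```

```text
t 77.35 tcp [631.3 169.8  71. ] [ 1.798e+02 -1.000e-01  1.440e+01] F [-5.4 -4.4  2.8] gap 47.8 j6 -3.7
[-0.78201744  0.7747073   1.71817791]
```

{"api": "apply_moves", "payload": {
  "targets": "0 0 0 0 0 0 5;0 0 0 0 0 0 7;0 0 0 0 0 0 8.5;0 0 0 0 0 0 8.5;0 0 0 0 0 0 8.5"
}}

```text
time: 77.85
tool_pos: [630.7, 171.0, 69.1]
tcp_rot: [-180.0, -0.0, 14.2]
ft_force: [-0.3, -1.1, -0.1]
finger_gap: 85.0
```

{"api": "apply_moves", "payload": {
  "targets": "0 0 0 0 0 -3 8.5;0 0 0 0 0 -6 8.5;0 0 0 0 0 -9 8.5;0 0 0 0 0 -12 8.5;0 0 0 0 0 -16 8.5"
}}

```text
time: 78.35
tool_pos: [629.4, 170.7, 228.3]
tcp_rot: [-180.0, 0.2, 14.2]
ft_force: [0.2, 0.2, -0.3]
finger_gap: 84.9
```

Torque rose to 1.7 N m at once from a different angle too, so this is the hard stop. Handing in.

```bash
python3 -c "
from h import *
look('scene',dict(seater=5,cover0=32));print(hand_in())"
```

```text
scene cover0 [296.  333.1] 0.74 [650.7  -4.8]
scene cover0 [309.9 296. ] 0.7 [656.4 -98.2]
scene cover0 [283.1 365.4] 0.58 [643.3  80.8]
the job is handed in; nothing more can be done
None
```

All three bearing covers are home in their own bores, the filler plug is screwed down to its stop, and the seating tool stands upright in its tray. I handed the job in at about 78 s of the 210 s.

- **Covers:** I let each one in nose first and snapped it in with the seating tool. Each then stopped hard at the same tool height (144.5–144.6 mm), pressed with 37–46 N at the wrist. The final picture shows all three flanges flat on the box.
- **Plug:** I turned it clockwise about 2.5 turns over four grips. Torque rose from about 0.1 to 1.4 N m at the stop. A second grip at another angle met 1.7 N m at once, so I take it as fully home.
- **Seating tool:** I put it back in the tray before turning the plug, because the gripper had to be free. It has not been moved since, and it stood upright in the last picture I viewed. In the very last camera check before handing in, the detector did not report it, though it had found it in both cameras after the plug reached its stop (before the second grip).
- **Bystanders:** I did not touch the oil bottle or the tin; the last detections put both within a few millimetres of where they started.

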